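Slide the spice tins home in the sloped rack

TASK

Put the two oblong spice tins into the sloped spice rack, the wider tin in the wide lane and the narrower tin in the narrow lane, lying flat with their lids up. Slide each one down its lane, under the aluminium bracket, until it is fully home with the sprung bumper of its back stop pushed in, and leave it there. Do it gently, without dropping or ramming the tins, and do not shift the other things on the counter.

Things in the scene. Friction and masses are not known exactly. Their poses are not given: they have to be found in the camera images.
- tin_narrow_c (a point): The narrower of the two oblong brass spice tins: 100 mm long (its x), 28 mm wide (its y), 36 mm high (its z), flat sides, about 200 g. It starts standing flat on the counter, lid up. This point is its centre, 18 mm above its underside. Either end may lead.
- tin_wide_c (a point): The wider of the two oblong brass spice tins: 100 mm long (its x), 44 mm wide (its y), 36 mm high (its z), flat sides, about 200 g. It starts standing flat on the counter, lid up. This point is its centre, 18 mm above its underside. Either end may lead.
- tray: Sloped wooden tray of the fixed spice rack. Origin: middle of the floor's upper edge, 122 mm above the counter; x runs down the slope (15 degrees below level) to the back stops, y across the two lanes, z square out of the floor. Floor 340 x 126 mm; upper end open. A 24 mm rib between the lanes and 5 mm edge strips stand 7 mm above it. Rough: a tin stays where it is left and takes 0.3 to 1.5 N to push.
- lane_narrow (a point): Upper end of the narrow lane: point on the tray floor in the middle of the lane, at tray x = 0, y = -39 mm. The lane is 38 mm wide and runs along tray x under the bracket to its own aluminium back stop (29 mm high), which is clamped with its face anywhere from tray x = 245 to 305 mm. Where is not told and differs between the lanes: find it by touch or sight.
- lane_wide (a point): Upper end of the wide lane: point on the tray floor in the middle of the lane, at tray x = 0, y = +31 mm. The lane is 54 mm wide and runs along tray x under the bracket to its own aluminium back stop (29 mm high), which is clamped with its face anywhere from tray x = 245 to 305 mm. Where is not told and differs between the lanes: find it by touch or sight.
- bracket (a point): Clamp-on aluminium bracket bridging both lanes; point at the middle of its bar's underside, 46 mm above the tray floor, at tray x = 234 mm. The bar is 18 mm wide (tray x 225 to 243 mm) and 4 mm thick; its posts and clamp screws stand outside the tray at 71 to 93 mm either side. A 36 mm tin passes under it. A tin that is home lies partly under it, with its upper end (tray x 145 to 211 mm) still clear.
- bumper_narrow (a joint): How far the sprung steel bumper on the narrow lane's back stop is pushed in (m): 0 free, 0.006 right in against the solid stop. Moves down the slope; the plate is 22 mm high, spans the lane, and its free face is the stop's face. Spring under 0.4 N: a tin pushed home stays home when let go. This value does not tell where along the lane the stop is clamped.
- bumper_wide (a joint): How far the sprung steel bumper on the wide lane's back stop is pushed in (m): 0 free, 0.006 right in against the solid stop. Moves down the slope; the plate is 22 mm high, spans the lane, and its free face is the stop's face. Spring under 0.4 N: a tin pushed home stays home when let go. This value does not tell where along the lane the stop is clamped.
- vial_stand: wooden stand 220 x 50 mm, 70 mm high, holding a row of six corked glass vials (114 mm to the cork tops). Bystander. Origin at the centre of its underside.
- scoop: copper-coloured steel scoop, about 160 mm long, 30 mm high. Bystander. Origin on the counter under its middle.
- jar: amber glass jar with steel cap, 72 mm across, 90 mm high. Bystander. Origin at the centre of its underside.
- mortar: marble mortar, 112 mm across, 75 mm high, with its pestle leaning in it (to 125 mm). Bystander. Origin at the centre of its underside.
- bowl: blue ceramic bowl, 110 mm across, 45 mm high. Bystander. Origin at the centre of its underside.
- round_tin: round steel tin, 70 mm across, 44 mm high. Bystander, does not go in the rack. Origin at the centre of its underside.
Mind the look-alikes: they are no part of the job. Leave any blue or turquoise look-alike of the part that bears tin_wide_c alone.

How it is judged:
At the end, for the whole second after the job is handed in: Each tin is at rest in its own lane (centre within 8 mm of the lane's centre line and 12 to 24 mm above the tray floor, at least 180 mm down the tray), flat on the tray within 0.1 rad, and holds its bumper pushed in by more than 3.5 mm of its 6 mm (value of joint each of bumper_narrow, bumper_wide above 0.0035 m and y of tin_narrow_c in the frame of tray between -0.047 and -0.031 m and z of tin_narrow_c in the frame of tray between 0.012 and 0.024 m and x of each of tin_narrow_c, tin_wide_c in the frame of tray above 0.18 m and angle between the z axis of each of tin_narrow_c, tin_wide_c and the z axis of tray, either way round below 0.1 rad and linear speed of each of tin_narrow, tin_wide below 0.01 m/s and y of tin_wide_c in the frame of tray between 0.023 and 0.039 m and z of tin_wide_c in the frame of tray between 0.012 and 0.024 m); the robot touches nothing.
It fails at once if the narrow tin is slammed or rammed against the rack or its stop with more than 60 N (contact force between tin_narrow and tray above 60 N).
It fails at once if the wide tin is slammed or rammed against the rack or its stop with more than 60 N (contact force between tin_wide and tray above 60 N).
It fails at once if a bystander (vial stand, scoop, jar, mortar, bowl or round tin) is shifted by more than 30 mm (distance of any of vial_stand, scoop, jar, mortar, bowl, round_tin from where it was at the start of the episode above 0.03 m).
It also fails if it takes over 72 s, if anything falls off the work surface, if the arm or the gripper's body presses on something with over 40 N, if the wrist force passes 120 N, or if a joint passes its speed limit or range.

ROBOT

A 6-joint arm with a two-finger parallel gripper is mounted at the origin on the work surface. World frame = base frame: x ahead of the robot, y to its left, z up, the work surface at z = 0. Lengths are in m, angles in rad, forces in N, time in s.
With the tool pointing down it reaches from about 0.425 to 0.95 m from the base axis. Payload 3.5 kg.
Tool frame: the origin (TCP) lies midway between the tips of the shut fingers; the grasp point (between the pads) lies grasp_offset behind it (grasp_offset is the distance from the TCP to the grasp point, in m); z points along the fingers, y is the direction in which the jaws open and shut (so a half turn about z gives the same grasp; the last joint's range is limited). The gripper opens to 85 mm and grips with 20 to 120 N. Pads are 22 mm wide; open, the fingers measure 114 mm over their backs; the gripper's body (76 mm by 85 mm) begins 54 mm behind the grasp point. The pads swing forward as they close: fully open they stand 13 mm farther back than shut.
Start: joints at [-1.297, 0.286, 1.577, -0, 1.279, -0.15], TCP at [0.278, -0.615, 0.205] pointing down, gripper open.
Joint ranges: [-2.77, 2.77], [-0.9, 2.22], [0.21, 2.48], [-1.53, 4.67], [0.24, 2.81], [-2.84, 2.84]. Speed limits (rad/s): [2.79, 2.79, 3.14, 3.14, 3.14, 3.14].

INTERFACE

Orientations are given as a unit quaternion [x, y, z, w].
In Python, from plant import * gives the robot as it stands.
- The arm moves only by the tool jog_arm, never from a script. Its argument "targets" is text: rows parted by semicolons, each of 7 numbers parted by spaces: the shift along the world's x, y, z in mm, then the turn, a rotation vector about the world's x, y, z in degrees, then the gripper's target within -1 to 1 (fully open at 1, half-way at 0, shut at -1). A call has 1 to 10 rows; each row shifts and turns the pose as measured when the row begins; what a row does not reach is not made up. A row lasts 1/12 s, in which the tool goes at most 41.7 mm and 7.16 degrees, less where a joint would pass 70% of its speed; a pose out of reach is approached as far as the arm can. A call with a gripper value outside its range is refused whole. The fingers move at their own pace and stop on an object; "force" is the grip in N (left out, the last holds). Time passes only in rows, so rows that do not move let the fingers close. It gives the time, the measured TCP pose, the force and the opening at its end, in the units of the state.
- get_state(): the state, without advancing time (a new reading comes with each control period).
- read_camera(name): name is "scene" or "top" or "wrist"; returns a dict with "pixels" (384x512x3 uint8, blue, green, red), "mtx" (3x3 intrinsics, pixels), "world_from_camera" (4x4, takes a point from camera to world coordinates). Camera axes: x right, y up, looking along -z (the intrinsics and any distortion apply to the point x, -y, -z); pixel columns grow to the right and rows downward; lengths in m; the calibration is good to about 2 mm. A picture is of the moment at which its call begins. There is no depth.
- sign_off(): hands the job in, once; it reports no verdict.
Trained networks look in a picture, given as the dict that the camera call returned (one of the last four; its "shot" number tells which), for a name from the list of things; names that differ only in an ending like _2 or _b are one class to them, and where a whole thing is asked for, a point or a joint stands for the part that bears it (a point fixed in the world has none). Each returns a list of dicts, best first, with "p" (0 to 1); they miss things now and then, are a little off and sometimes report something else, mostly with a low value. They report only what shows in the picture. A call takes as long as a camera call. They do not tell look-alikes from the thing itself.
- spot_in(target, picture): "uv" ([column, row] in pixels, amid what is visible of it).
- silhouettes(target, picture): "mask" (384x512 bool, what is visible of it) and "uv" ([column, row] in pixels, amid what is visible of it).
- mark_of(target, picture): "uv" ([column, row] in pixels: a listed point, or the origin of a listed thing).
The state is a dict: "time": time; "qpos": joint angles; "dq": joint speeds; "joint_efforts": joint torques, N m; "eef_pos": TCP position; "tcp_rot": TCP orientation; "contact_force": force on the tool from outside, world axes, zero at the start; "wrist_torque": the same for the moment, N m; "opening": opening from 0.0 (shut) to 1.0 (fully open).
Only numpy, scipy, OpenCV 4.12 (cv2) and the standard library are available. Lean on these libraries where they do the work, as an engineer would, in place of code of your own. Each camera call takes 0.05 s, during which the arm holds its last target.

## Working session

There is one attempt and no reset: what is moved stays moved. The work goes in short steps, Python scripts to look and compute and a tool call to move; the robot and the scene stay as the last step left them, time stands still between calls to the robot, and variables do not carry over. Pictures are saved under pics/ and viewed, and the job is handed in when it is done.

Besides the shell and the picture viewer there is one more tool, called after "Call:" as a command line: name --argument value ..., lists and objects as JSON in quotes. jog_arm: Moves the arm, as the interface text tells. Its arguments: {"type":"object","properties":{"targets":{"type":"string"},"force":{"type":"number"}},"required":["targets"]}

```bash
ls -la; mkdir -p pics; python3 - <<'E'
from plant import *
import cv2,numpy as np,pickle
s=get_state(); print(s)
P={}
for n in ["scene","top","wrist"]:
    p=read_camera(n); P[n]=p
    cv2.imwrite(f"pics/{n}0.png",p["pixels"]); print(n,p["mtx"],p["world_from_camera"],[k for k in p])
    for t in ["tin_narrow_c","tin_wide_c","tray","lane_narrow","lane_wide","bracket"]:
        try: print(t,[(np.round(d["uv"]),round(d["p"],2)) for d in mark_of(t,p)])
        except Exception as e: print(t,e)
pickle.dump(P,open("P0.pkl","wb"))
print(get_state()["time"])
E
```

```text
total 12
drwxr-xr-x  3 agent agent 4096 Dec  6 17:39 .
drwxr-xr-x 23 root  root  4096 Dec  6 17:39 ..
drwxr-xr-x  2 agent agent 4096 Dec  6 17:39 pics
{'time': 0.0, 'qpos': array([-1.29700078e+00,  2.87199166e-01,  1.57820115e+00, -2.44809881e-05,
        1.27862632e+00, -1.50006792e-01]), 'dq': array([ 0.00120507, -0.00079718,  0.00089614, -0.00083394,  0.00167463,
        0.00038279]), 'joint_efforts': array([ 3.32751979e-04, -4.05976439e+01, -2.92625356e+01, -1.67315570e-04,
        5.83896472e-03, -6.46702190e-06]), 'eef_pos': array([ 0.27739468, -0.61455723,  0.20351187]), 'tcp_rot': array([ 9.77631361e-01,  2.10322232e-01, -8.69718430e-05, -1.21393596e-03]), 'contact_force': array([-0.16204391, -0.04079515,  1.09088037]), 'wrist_torque': array([-0.02706258,  0.01571758, -0.03182035]), 'opening': 1.0008582079610964}
scene [[348.34355192   0.         246.35948736]
 [  0.         348.34355192 185.47453505]
 [  0.           0.           1.        ]] [[ 0.12097435 -0.60213436  0.78917642  1.47491516]
 [ 0.99235961  0.09277408 -0.08133491 -0.13390888]
 [-0.02424057  0.79298625  0.608
[... 1125 characters left out ...]
 0.63), (array([207., 220.]), 0.21)]
lane_wide [(array([283., 208.]), 0.74), (array([206., 218.]), 0.59)]
bracket [(array([219., 150.]), 0.71)]
wrist [[331.66190131   0.         253.65713459]
 [  0.         331.66190131 194.51965482]
 [  0.           0.           1.        ]] [[ 4.12219004e-01  8.62395099e-01  2.93854021e-01  3.52483516e-01]
 [-9.11084732e-01  3.90075493e-01  1.33288111e-01 -5.80433003e-01]
 [ 3.21762005e-04 -3.22669804e-01  9.46511539e-01  3.74022972e-01]
 [ 0.00000000e+00  0.00000000e+00  0.00000000e+00  1.00000000e+00]] ['pixels', 'mtx', 'world_from_camera', 'shot']
tin_narrow_c []
tin_wide_c [(array([122., 125.]), 0.8)]
tray []
lane_narrow []
lane_wide []
bracket []
1.05
```

View pics/scene0.png

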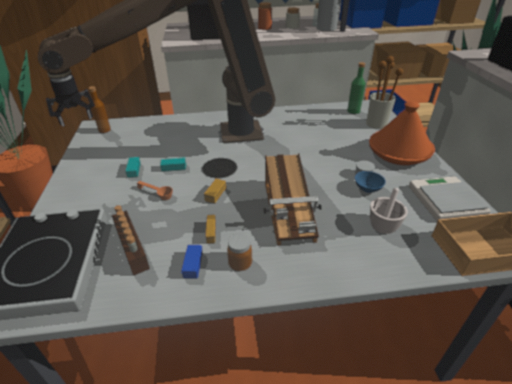

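View pics/top0.png

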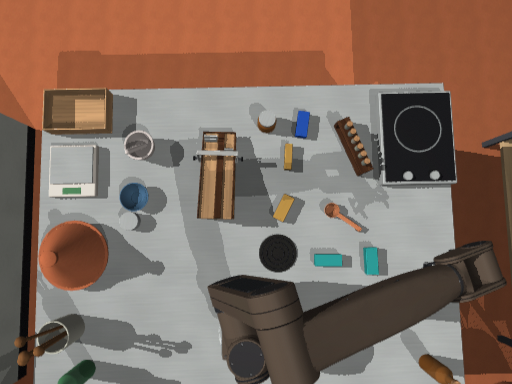

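View pics/wrist0.png

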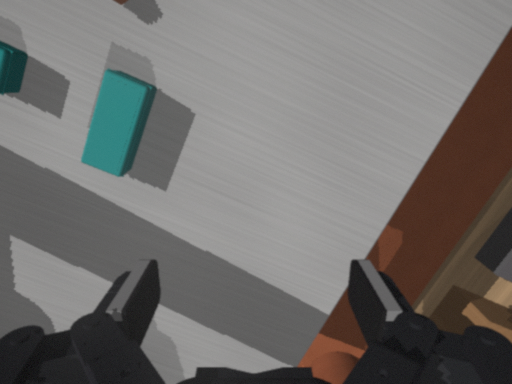

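```bash
cat > h.py <<'E'
import numpy as np,cv2
def ray(p,uv):
    K=p["mtx"];T=p["world_from_camera"]
    d=np.array([(uv[0]-K[0,2])/K[0,0],-(uv[1]-K[1,2])/K[1,1],-1.]);return T[:3,3],T[:3,:3]@d
def onz(p,uv,z):
    o,d=ray(p,uv);return o+d*(z-o[2])/d[2]
def tri(obs):
    A=np.zeros((3,3));b=np.zeros(3)
    for p,uv in obs:
        o,d=ray(p,uv);d=d/np.linalg.norm(d);M=np.eye(3)-np.outer(d,d);A+=M;b+=M@o
    x=np.linalg.solve(A,b)
    return x,[np.linalg.norm((np.eye(3)-np.outer(d/np.linalg.norm(d),d/np.linalg.norm(d)))@(x-o)) for o,d in [ray(*q) for q in obs]]
def proj(p,X):
    T=np.linalg.inv(p["world_from_camera"]);c=T[:3,:3]@X+T[:3,3];K=p["mtx"]
    return np.array([K[0,0]*c[0]/-c[2]+K[0,2],-K[1,1]*c[1]/-c[2]+K[1,2]])
E
python3 - <<'E'
from h import *
import pickle
P=pickle.load(open("P0.pkl","rb"));s,t=P["scene"],P["top"]
for n,a,b in [("narrow",(212,228),(288,157)),("wide",(217,194),(282,207)),("tray",(285,150),(214,217)),("ln",(270,154),(223,219)),("lw",(291,154),(206,218))]:
    x,r=tri([(s,a),(t,b)]);print(n,x.round(3),np.round(r,4))
i=t["pixels"][110:250,180:320];j=s["pixels"][140:250,180:330]
cv2.imwrite("pics/c1.png",cv2.resize(i,None,fx=4,fy=4,interpolation=cv2.INTER_CUBIC))
cv2.imwrite("pics/c2.png",cv2.resize(j,None,fx=5,fy=5,interpolation=cv2.INTER_CUBIC))
E
```

```text
narrow [ 0.658 -0.168  0.019] [0.0025 0.0025]
wide [ 0.466 -0.141  0.003] [0.0015 0.0015]
tray [0.429 0.112 0.145] [0.0054 0.0054]
ln [0.42  0.07  0.127] [0.0058 0.0058]
lw [0.426 0.139 0.124] [0.0021 0.0021]
```

View pics/c1.png

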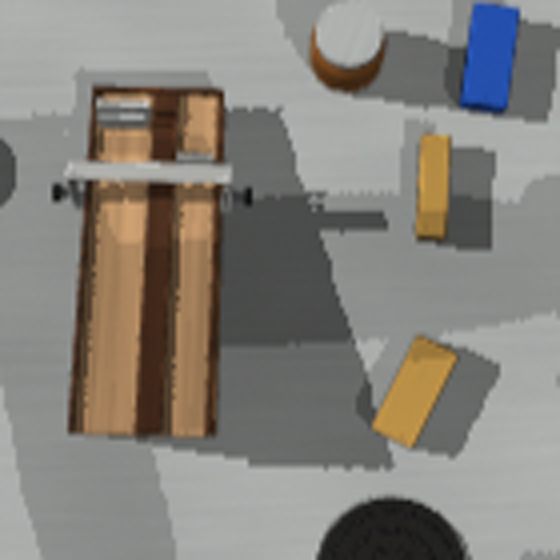

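View pics/c2.png

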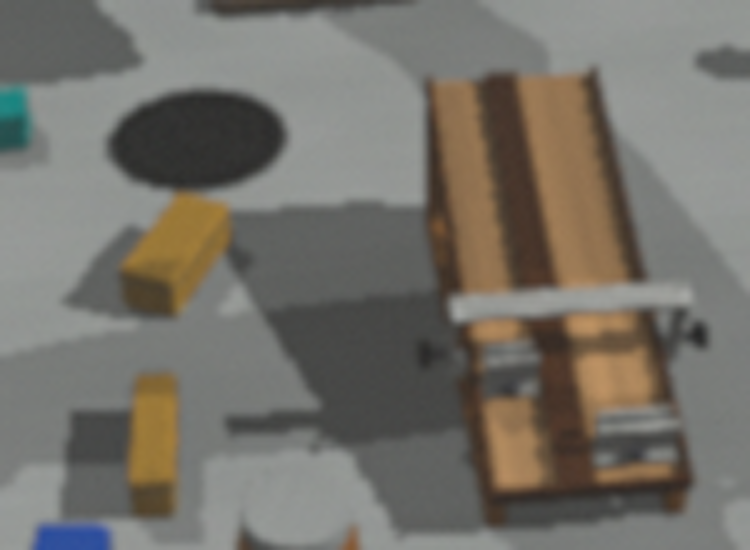

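```bash
cat > fit.py <<'E'
from h import *
import pickle
from scipy.optimize import least_squares,minimize
P=pickle.load(open("P0.pkl","rb"));s,t=P["scene"],P["top"]
def mask(p):
    h=cv2.cvtColor(p["pixels"],cv2.COLOR_BGR2HSV);return cv2.inRange(h,(16,120,60),(28,255,255))
def comp(p,uv):
    n,l,st,c=cv2.connectedComponentsWithStats(mask(p));k=1+np.argmin(np.linalg.norm(c[1:]-uv,axis=1));return (l==k),st[k]
U=4
def sil(p,X):
    # supersampled soft mask
    q=np.array([(proj(p,x)+.5)*U-.5 for x in X]).astype(np.float32)
    m=np.zeros((384*U,512*U),np.uint8);cv2.fillConvexPoly(m,cv2.convexHull(np.round(q).astype(np.int32)),255)
    return cv2.resize(m,(512,384),interpolation=cv2.INTER_AREA)/255.
def box(v,w):
    x,y,a,z=v;c,s_=np.cos(a),np.sin(a)
    return [np.array([x+c*i-s_*j,y+s_*i+c*j,z+k]) for i in(-.05,.05) for j in(-w/2,w/2) for k in(0,.036)]
if __name__=="__main__":
  for n,w,us,ut,v0 in [("narrow",.028,(212,228),(288,157),[.655,-.168,0.,0]),("wide",.044,(217,194),(284,208),[.52,-.145,-0.45,0])]:
    M=[(s,)+comp(s,us),(t,)+comp(t,ut)]
    print(n,[m[2] for m in M])
    f=lambda v:sum(np.abs(sil(p,box(v,w))-m).sum() for p,m,_ in M)+1e4*max(0,abs(v[3])-.006)
    best=None
    for a in np.linspace(-1.5,1.5,13):
        r=minimize(f,[v0[0],v0[1],a,0],method="Nelder-Mead",options=dict(initial_simplex=np.array([v0[0],v0[1],a,0])+np.vstack([np.zeros(4),np.diag([.02,.02,.2,.004])])))
        if best is None or r.fun<best.fun:best=r
    print(best.x.round(4),best.fun, "each", [np.abs(sil(p,box(best.x,w))-m).sum() for p,m,_ in M])
    for p,m,_ in M:  # single view at z=0
        g=lambda v:np.abs(sil(p,box([*v,0],w))-m).sum()
        r=minimize(g,best.x[:3],method="Nelder-Mead",options=dict(initial_simplex=best.x[:3]+np.vstack([np.zeros(3),np.diag([.01,.01,.1])])));print("  single",r.x.round(4),r.fun)
  # tray
  def tp(v,X):
    x,y,a=v[:3];th=np.radians(15);c,q=np.cos(a),np.sin(a)
    ex=np.array([c*np.cos(th),q*np.cos(th),-np.sin(th)]);ey=np.array([-q,c,0]);ez=np.cross(ex,ey)
    return np.array([x,y,v[3]])+X[0]*ex+X[1]*ey+X[2]*ez
  C=[(0,.063,.007),(0,-.063,.007),(0,.004,.007),(0,-.020,.007)]
  it=[(68,433),(215,437),(134,435),(172,435)]; isn=[(597,72),(428,82),(519,75),(481,78)]
  obs=[(t,np.array(u)/4+[180,110]-.375,c) for u,c in zip(it,C)]+[(s,np.array(u)/5+[180,140]-.4,c) for u,c in zip(isn,C)]
  obs+=[(t,np.array((95,88))/4+[180,110],(.34,.063,.007)),(t,np.array((223,90))/4+[180,110],(.34,-.063,.007)),(s,np.array((690,485))/5+[180,140],(.34,.063,.007)),(s,np.array((490,494))/5+[180,140],(.34,-.063,.007))]
  F=lambda v:np.concatenate([proj(p,tp(v,np.array(c)))-u for p,u,c in obs])
  r=least_squares(F,[.43,.1,0,.122],loss="soft_l1");print("tray",r.x.round(4));print(F(r.x).reshape(-1,2).round(1).tolist())
E
python3 fit.py; python3 -c "
import plant;print(plant.grasp_offset)" 
```

```text
narrow [array([206, 215,   9,  23, 183], dtype=int32), array([284, 144,   8,  26, 187], dtype=int32)]
[ 0.6581 -0.1696 -0.0354 -0.0022] 146.49411764705883 each [np.float64(105.88235294117648), np.float64(40.61176470588235)]
  single [ 6.569e-01 -1.705e-01  1.000e-04] 102.7921568627451
  single [ 0.6603 -0.1694 -0.0769] 36.83529411764706
wide [array([205, 179,  21,  23, 261], dtype=int32), array([273, 194,  21,  28, 292], dtype=int32)]
[ 0.4623 -0.1459 -0.4608 -0.0027] 165.478431372549 each [np.float64(125.21176470588235), np.float64(40.266666666666666)]
  single [ 0.4558 -0.1448 -0.3874] 118.07450980392156
  single [ 0.4633 -0.146  -0.4994] 35.3921568627451
tray [ 0.4238  0.1064 -0.0424  0.1159]
[[0.2, -0.4], [-1.0, -0.6], [0.3, -0.5], [-2.4, -0.4], [-0.2, -0.1], [-0.8, 0.1], [-0.7, 0.3], [0.4, 0.1], [-0.6, 0.8], [0.1, 1.0], [0.2, -1.1], [-0.8, 0.2]]
0.0187
```

Call:
jog_arm --targets "14 36 0 0 0 -5.5 1;14 36 0 0 0 -5.5 1;14 36 0 0 0 -5.5 1;14 36 0 0 0 -5.5 1;14 36 0 0 0 -5.5 1;14 36 0 0 0 -5.5 1;14 36 0 0 0 -5.5 1;14 36 0 0 0 -5.5 1;14 36 0 0 0 -5.5 1;14 36 0 0 0 -5.5 1" --force 40

```text
time: 1.88
eef_pos: [0.4164, -0.2471, 0.2041]
tcp_rot: [0.956, -0.294, 0.0, 0.001]
contact_force: [0.7, 0.1, 0.0]
opening: 0.999
```

Call:
jog_arm --targets "15 33 0 0 0 3 1;15 33 0 0 0 2 1;14 30 0 0 0 1 1;0 0 0 0 0 0 1"

```text
time: 2.22
eef_pos: [0.4629, -0.1404, 0.2057]
tcp_rot: [0.971, -0.24, 0.003, 0.001]
contact_force: [-0.0, -0.1, 0.3]
opening: 0.997
```

```bash
cat > look.py <<'E'
import sys,pickle
from plant import *
from h import *
from scipy.spatial.transform import Rotation as R
def st():
    s=get_state();T=R.from_quat(s["tcp_rot"]).as_matrix()
    print("t",round(s["time"],2),"tcp",s["eef_pos"].round(4),"toolx",T[:,0].round(3),"toolz",T[:,2].round(3),"F",s["contact_force"].round(1),"op",round(s["opening"],3),"q",s["qpos"].round(2));return s
def wl(name,cam="wrist"):
    p=read_camera(cam);pickle.dump(p,open(name+".pkl","wb"));cv2.imwrite("pics/"+name+".png",p["pixels"]);return p
E
python3 - <<'E'
from look import *
s=st();p=wl("w1")
E
```

```text
t 2.22 tcp [ 0.4629 -0.1404  0.2057] toolx [ 0.885 -0.466  0.006] toolz [ 0.005 -0.003 -1.   ] F [-0.  -0.1  0.3] op 0.997 q [-0.5  -0.15  2.04  0.    1.25  1.55]
```

View pics/w1.png

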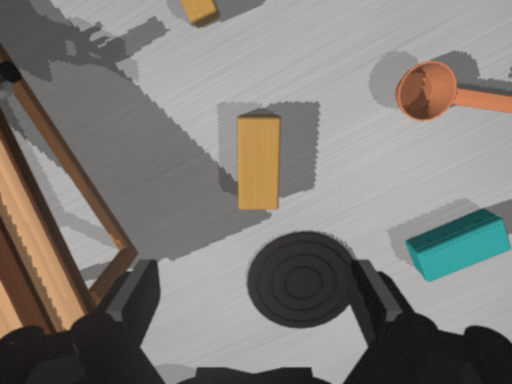

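```bash
cat >> fit.py <<'E'
def fitw(pics,w,v0,uvs):
    M=[(p,comp(p,u)[0]) for p,u in zip(pics,uvs)]
    best=None
    f=lambda v:sum(np.abs(sil(p,box(v,w))-m).sum() for p,m in M)
    for z in (0,.01):
      for a in (-.1,0,.1):
        r=minimize(f,np.array(v0)+[0,0,a,z],method="Nelder-Mead",options=dict(initial_simplex=np.array(v0)+[0,0,a,z]+np.vstack([np.zeros(4),np.diag([.02,.02,.1,.01])])))
        if best is None or r.fun<best.fun:best=r
    return best.x,best.fun,[m.sum() for _,m in M]
E
python3 - <<'E'
from fit import *
p=pickle.load(open("w1.pkl","rb"))
print([onz(p,u,.036).round(4) for u in [(239,116),(280,117),(278,209),(239,209)]])
o=onz(p,(259,163),.036)
print(fitw([p],.044,[o[0],o[1],-.47,0],[(259,163)]))
print(fitw([p,t],.044,[o[0],o[1],-.47,0],[(259,163),(284,208)]))
print(onz(t,(284,208),.036), [onz(t,np.array(u)/4+[180,110],.036) for u in [(420,335),(457,352),(410,447),(373,427)]])
E
```

```text
[array([ 0.5143, -0.1509,  0.036 ]), array([ 0.4944, -0.1867,  0.036 ]), array([ 0.4071, -0.1411,  0.036 ]), array([ 0.427 , -0.1034,  0.036 ])]
(array([ 0.45501048, -0.14199638, -0.48715149, -0.02058583]), np.float64(71.74117647058823), [np.int64(3667)])
(array([ 0.45524103, -0.14199442, -0.48872845, -0.02012893]), np.float64(159.1921568627451), [np.int64(3667), np.int64(292)])
[ 0.46040739 -0.14772411  0.036     ] [array([ 0.51429299, -0.15302219,  0.036     ]), array([ 0.4974712 , -0.18752826,  0.036     ]), array([ 0.4088285 , -0.14063867,  0.036     ]), array([ 0.42825918, -0.10635702,  0.036     ])]
```

Call:
jog_arm --targets "-2 -5 -35 0 0 0 1;0 0 -38 0 0 0 1;0 0 -38 0 0 0 1;0 0 -38 0 0 0 1;0 0 -30 0 0 0 1;0 0 -12 0 0 0 1;0 0 0 0 0 0 1"

```text
time: 2.85
eef_pos: [0.4617, -0.1533, 0.014]
tcp_rot: [0.97, -0.242, 0.01, 0.005]
contact_force: [-0.0, -0.1, -0.3]
opening: 1.0
```

```bash
python3 - <<'E'
from look import *
s=st();p=wl("w2")
E
```

```text
t 2.85 tcp [ 0.4617 -0.1533  0.014 ] toolx [ 0.883 -0.469  0.023] toolz [ 0.017 -0.015 -1.   ] F [-0.  -0.1 -0.3] op 1.0 q [-0.53  0.12  2.17 -0.01  0.83  1.54]
```

View pics/w2.png

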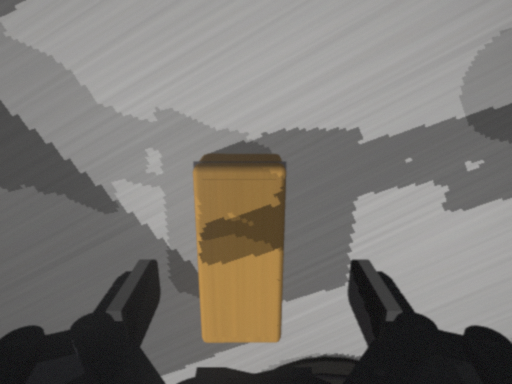

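Call:
jog_arm --targets "0 6 -5 0.9 1 0 1;0 1 -2 0 0 0 1;0 0 0 0 0 0 1"

```text
time: 3.15
eef_pos: [0.4643, -0.1489, 0.0108]
tcp_rot: [0.97, -0.243, 0.002, 0.0]
contact_force: [-0.6, 0.4, 0.7]
opening: 1.0
```

```bash
python3 - <<'E'
from look import *
s=st()
E
```

```text
t 3.15 tcp [ 0.4643 -0.1489  0.0108] toolx [ 0.882 -0.471  0.005] toolz [ 0.004 -0.002 -1.   ] F [-0.6  0.4  0.7] op 1.0 q [-0.52  0.13  2.16  0.    0.85  1.54]
```

Call:
jog_arm --targets "-3 3 -4 0 0 0 1;0 0 0 0 0 0 1;0 0 0 0 0 0 -1;0 0 0 0 0 0 -1;0 0 0 0 0 0 -1;0 0 0 0 0 0 -1;0 0 0 0 0 0 -1;0 0 0 0 0 0 -1"

```text
time: 3.82
eef_pos: [0.4647, -0.1473, 0.0113]
tcp_rot: [0.97, -0.242, 0.007, 0.002]
contact_force: [0.6, -0.0, 0.4]
opening: 0.143
```

```bash
python3 - <<'E'
from look import *
s=st();p=wl("w3")
E
```

```text
t 3.82 tcp [ 0.4647 -0.1473  0.0113] toolx [ 0.882 -0.47   0.015] toolz [ 0.013 -0.007 -1.   ] F [ 0.6 -0.   0.4] op 0.143 q [-0.52  0.13  2.16  0.    0.84  1.54]
```

View pics/w3.png

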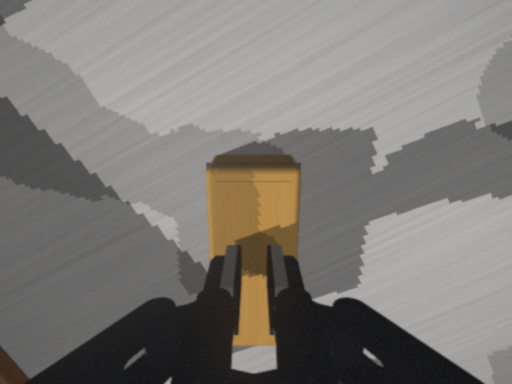

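```bash
python3 - <<'E'
from look import *
s=st();p=wl("s1","scene")
print(proj(p,s["eef_pos"]), proj(p,np.array([.461,-.146,.036])))
c=proj(p,s["eef_pos"]).astype(int)
cv2.imwrite("pics/s1c.png",cv2.resize(p["pixels"][c[1]-80:c[1]+40,c[0]-70:c[0]+70],None,fx=5,fy=5,interpolation=cv2.INTER_CUBIC))
w=pickle.load(open("w3.pkl","rb"))
cv2.imwrite("pics/w3c.png",cv2.resize(w["pixels"][200:384,160:360],None,fx=3,fy=3,interpolation=cv2.INTER_CUBIC));print(proj(w,s["eef_pos"]),proj(w,s["eef_pos"]+[0,0,.0187]))
E
```

```text
t 3.87 tcp [ 0.4647 -0.1474  0.0113] toolx [ 0.882 -0.47   0.015] toolz [ 0.013 -0.007 -1.   ] F [-0.1  0.9  0.1] op 0.051 q [-0.52  0.13  2.16  0.    0.84  1.54]
[214.74875337 192.16426172] [214.53272421 186.20586016]
[253.75641418 235.63919951] [253.78544948 251.31352908]
```

View pics/s1c.png

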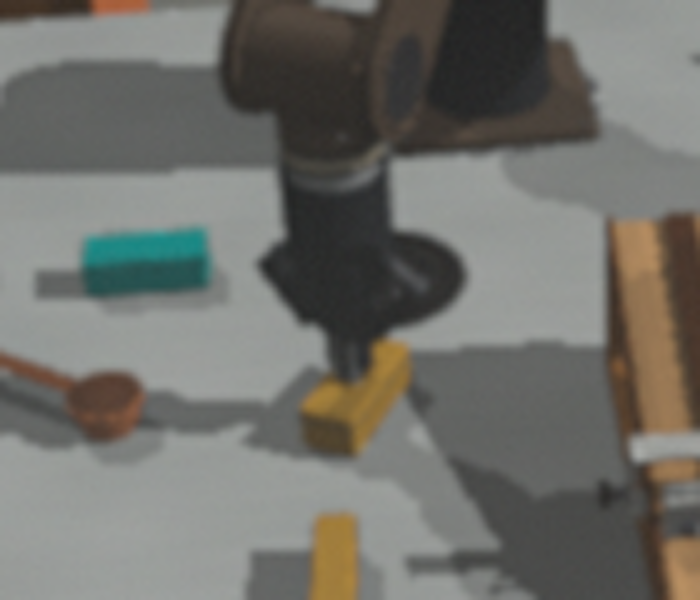

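View pics/w3c.png

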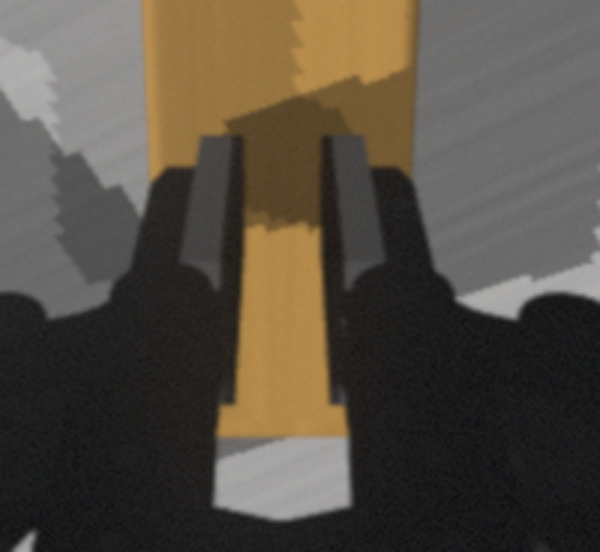

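Call:
jog_arm --targets "0 0 -2 0 0 0 -1;0 0 -2 0 0 0 -1"

```text
time: 4.08
eef_pos: [0.465, -0.1475, 0.0095]
tcp_rot: [0.97, -0.242, 0.006, 0.002]
contact_force: [-10.4, 5.1, 27.9]
opening: 0.001
```

```bash
python3 - <<'E'
from look import *
s=st();w=wl("w4")
print(proj(w,s["eef_pos"]))
cv2.imwrite("pics/w4c.png",cv2.resize(w["pixels"][200:384,160:360],None,fx=3,fy=3,interpolation=cv2.INTER_CUBIC))
E
```

```text
t 4.08 tcp [ 0.465  -0.1475  0.0095] toolx [ 0.883 -0.47   0.012] toolz [ 0.011 -0.006 -1.   ] F [-10.4   5.1  27.9] op 0.001 q [-0.52  0.13  2.16 -0.    0.84  1.54]
[253.74154098 235.70231833]
```

View pics/w4c.png

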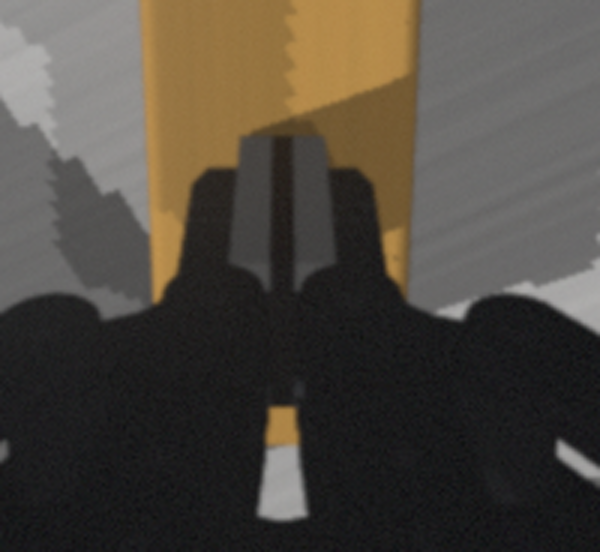

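Call:
jog_arm --targets "0 0 12 0 0 0 0;0 0 12 0 0 0 1;0 0 12 0 0 0 1;0 0 0 0 0 0 1;0 0 0 0 0 0 1;0 0 0 0 0 0 1;0 0 0 0 0 0 1;0 0 0 0 0 0 1"

```text
time: 4.8
eef_pos: [0.4636, -0.1468, 0.0448]
tcp_rot: [0.97, -0.242, 0.004, 0.001]
contact_force: [0.4, 0.6, 0.6]
opening: 1.0
```

```bash
python3 - <<'E'
from look import *
s=st()
E
```

```text
t 4.8 tcp [ 0.4636 -0.1468  0.0448] toolx [ 0.883 -0.47   0.008] toolz [ 0.007 -0.004 -1.   ] F [0.4 0.6 0.6] op 1.0 q [-0.52  0.07  2.15 -0.    0.91  1.54]
```

Call:
jog_arm --targets "-2 0 -15 0 0 0 1;0 0 -15 0 0.3 0 1;0 0 -15 0 0 0 1;0 0 -8 0 0 0 1;0 0 0 0 0 0 1"

```text
time: 5.22
eef_pos: [0.4605, -0.1463, -0.0121]
tcp_rot: [0.97, -0.242, 0.0, 0.002]
contact_force: [-0.3, -0.1, -0.2]
opening: 1.001
```

```bash
python3 - <<'E'
from look import *
s=st();w=wl("w5")
E
```

```text
t 5.22 tcp [ 0.4605 -0.1463 -0.0121] toolx [ 0.883 -0.47   0.001] toolz [-0.    -0.003 -1.   ] F [-0.3 -0.1 -0.2] op 1.001 q [-0.52  0.17  2.17 -0.    0.8   1.55]
```

View pics/w5.png

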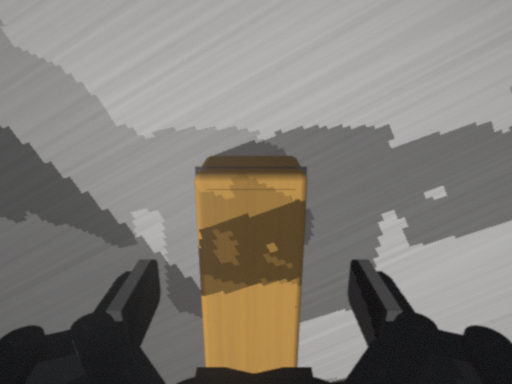

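Call:
jog_arm --targets "0 0 -7 0 0 0 1;0 0 0 0 0 0 -1;0 0 0 0 0 0 -1;0 0 0 0 0 0 -1;0 0 0 0 0 0 -1;0 0 0 0 0 0 -1;0 0 0 0 0 0 -1"

```text
time: 5.85
eef_pos: [0.4627, -0.1474, -0.0166]
tcp_rot: [0.97, -0.242, 0.003, 0.002]
contact_force: [-0.6, -0.1, -1.9]
opening: 0.509
```

```bash
python3 - <<'E'
from look import *
s=st();w=wl("w6")
E
```

```text
t 5.85 tcp [ 0.4627 -0.1474 -0.0166] toolx [ 0.883 -0.47   0.006] toolz [ 0.004 -0.005 -1.   ] F [-0.6 -0.1 -1.9] op 0.509 q [-0.52  0.18  2.17 -0.    0.79  1.55]
```

View pics/w6.png

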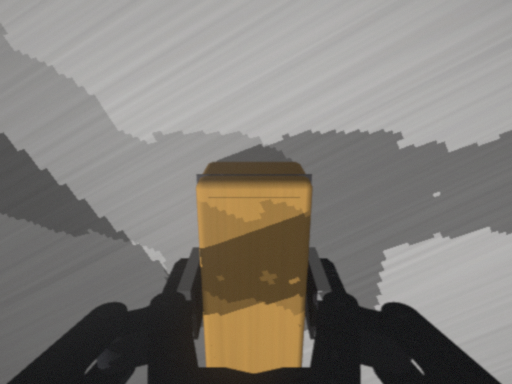

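Call:
jog_arm --targets "0 0 15 0 0 0 -1;0 0 35 0 0 3 -1;0 0 38 0 0 4 -1;0 0 38 0 0 4 -1;0 0 38 0 0 4 -1;0 0 38 0 0 4 -1;8 35 0 0 0 3 -1;8 38 0 0 0 3 -1;8 38 0 0 0 0 -1;0 0 0 0 0 0 -1"

```text
time: 6.73
eef_pos: [0.4796, -0.0303, 0.1924]
tcp_rot: [1.0, -0.019, -0.001, 0.003]
contact_force: [0.1, -0.1, -2.1]
opening: 0.508
```

```bash
python3 - <<'E'
from look import *
s=st()
E
```

```text
t 6.73 tcp [ 0.4796 -0.0303  0.1924] toolx [ 0.999 -0.039 -0.002] toolz [-0.002 -0.007 -1.   ] F [ 0.1 -0.1 -2.1] op 0.508 q [-0.27 -0.14  2.05 -0.01  1.23  1.34]
```

Call:
jog_arm --targets "8 33 0 0 3 0 -1;8 33 0 0 3 0 -1;8 33 0 0 3 0 -1;8 33 0 0 3 0 -1;5 25 0 0.6 3 0 -1;0 0 0 0 0 0 -1"

```text
time: 7.23
eef_pos: [0.515, 0.1338, 0.1903]
tcp_rot: [0.99, -0.018, -0.138, 0.003]
contact_force: [-0.6, -0.6, -2.6]
opening: 0.507
```

```bash
python3 - <<'E'
from look import *
s=st();w=wl("w7");t=wl("t7","top");c=wl("s7","scene")
print(proj(t,s["eef_pos"]),proj(c,s["eef_pos"]))
for n,p,(a,b,h,w_) in (("t7c",t,(180,120,110,130)),("s7c",c,(230,90,160,130))):
    cv2.imwrite(f"pics/{n}.png",cv2.resize(p["pixels"][b:b+w_,a:a+h],None,fx=4.5,fy=4.5,interpolation=cv2.INTER_CUBIC))
E
```

```text
t 7.23 tcp [0.515  0.1338 0.1903] toolx [ 0.961 -0.037 -0.273] toolz [-0.273 -0.001 -0.962] F [-0.6 -0.6 -2.6] op 0.507 q [0.06 0.16 1.78 0.01 1.48 1.66]
[204.3004646  191.02653057] [295.94974087 151.35352746]
```

View pics/w7.png

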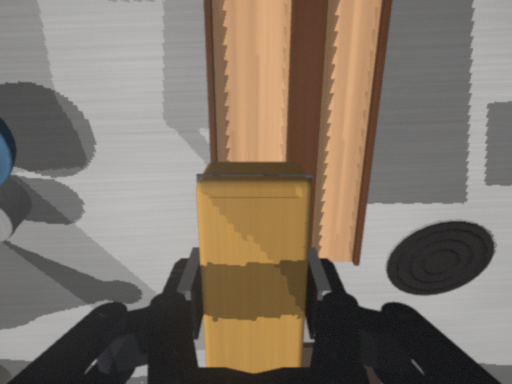

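View pics/s7c.png

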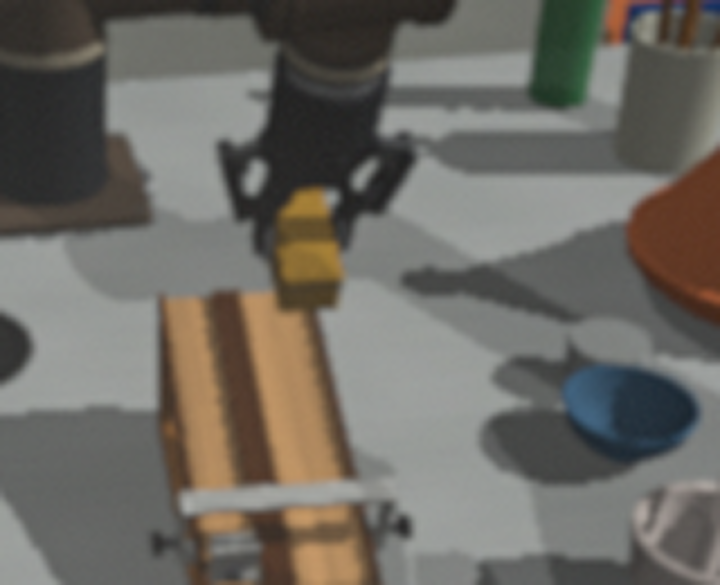

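View pics/t7c.png

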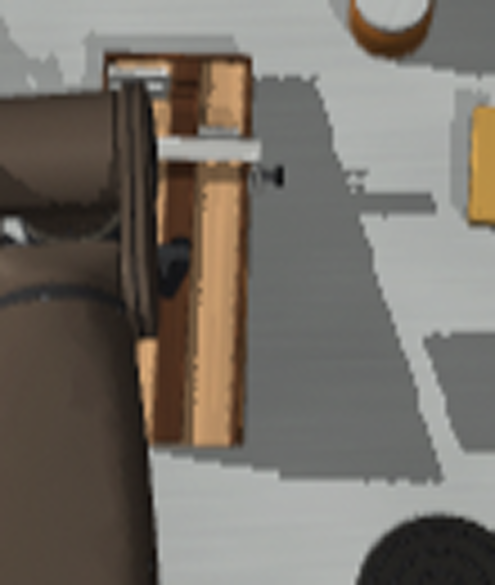

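Call:
jog_arm --targets "0 0 -20 0 -0.8 0 -1;0 0 -20 0 0 0 -1;0 0 -20 0 0 0 -1;0 0 -15 0 0 0 -1;0 0 -8 0 0 0 -1;0 0 0 0 0 0 -1"

```text
time: 7.88
eef_pos: [0.5124, 0.1214, 0.108]
tcp_rot: [0.992, -0.025, -0.125, 0.005]
contact_force: [0.2, -0.7, -2.2]
opening: 0.505
```

```bash
python3 - <<'E'
from look import *
s=st();w=wl("w8");c=wl("s8","scene")
for n,p,(a,b,h,w_) in (("s8c",c,(230,90,160,130)),):
    cv2.imwrite(f"pics/{n}.png",cv2.resize(p["pixels"][b:b+w_,a:a+h],None,fx=4.5,fy=4.5,interpolation=cv2.INTER_CUBIC))
E
```

```text
t 7.88 tcp [0.5124 0.1214 0.108 ] toolx [ 0.967 -0.05  -0.248] toolz [-0.248 -0.004 -0.969] F [ 0.2 -0.7 -2.2] op 0.505 q [0.04 0.22 1.86 0.01 1.31 1.66]
```

View pics/w8.png

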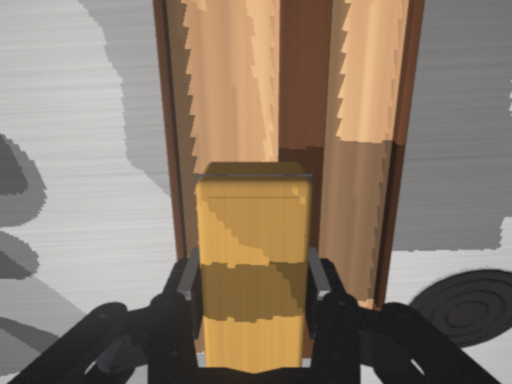

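View pics/s8c.png

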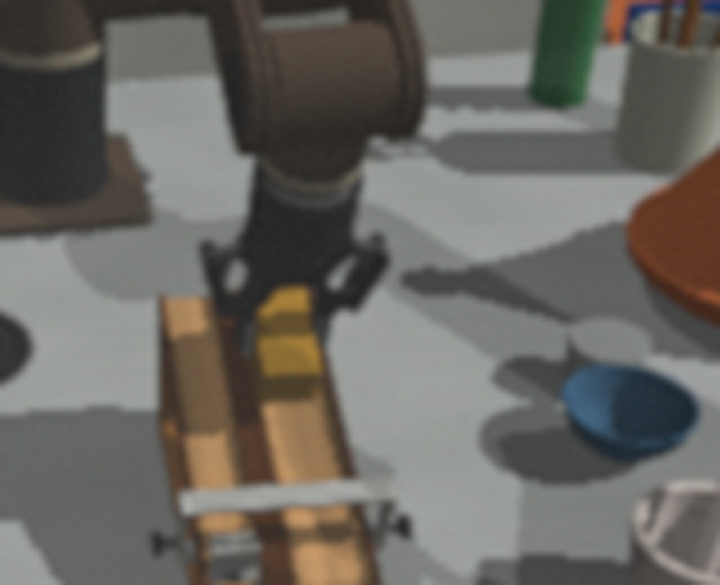

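Call:
jog_arm --targets "0 6 0 0 0.4 0.6 -1;0 5 -5 0 0 0 -1;0 2 -5 0 0 0 -1;0 0 0 0 0 0 -1"

```text
time: 8.32
eef_pos: [0.5169, 0.1356, 0.1039]
tcp_rot: [0.992, -0.02, -0.123, 0.005]
contact_force: [-0.3, -0.5, -3.1]
opening: 0.507
```

```bash
python3 - <<'E'
from look import *
s=st();w=wl("w9")
E
```

```text
t 8.32 tcp [0.5169 0.1356 0.1039] toolx [ 0.969 -0.04  -0.244] toolz [-0.244 -0.005 -0.97 ] F [-0.3 -0.5 -3.1] op 0.507 q [0.06 0.24 1.85 0.01 1.3  1.67]
```

View pics/w9.png

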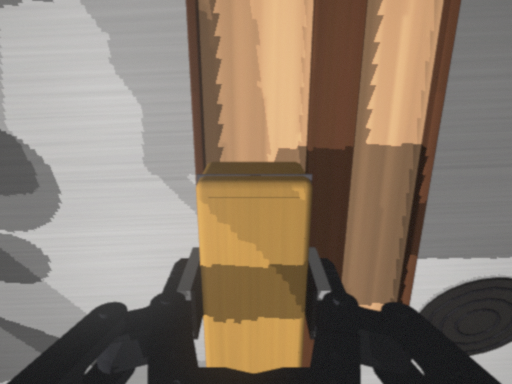

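Call:
jog_arm --targets "0 0 -5 0 0.9 0 -1;0 0 -5 0 0 0 -1;0 0 -4 0 0 0 -1;0 0 -3 0 0 0 -1"

```text
time: 8.7
eef_pos: [0.5183, 0.1361, 0.087]
tcp_rot: [0.991, -0.019, -0.13, 0.005]
contact_force: [-0.6, -1.1, -1.2]
opening: 0.51
```

Call:
jog_arm --targets "0 0 -2 0 0 0 -1;0 0 -2 0 0 0 -1"

```text
time: 8.87
eef_pos: [0.5177, 0.1359, 0.0816]
tcp_rot: [0.991, -0.019, -0.131, 0.005]
contact_force: [-0.1, -0.2, -2.3]
opening: 0.505
```

Call:
jog_arm --targets "0 0 -2 0 0 0 -1;0 0 -1 0 0 0 -1"

```text
time: 9.03
eef_pos: [0.5178, 0.1358, 0.0796]
tcp_rot: [0.991, -0.019, -0.131, 0.005]
contact_force: [-3.0, -0.3, 7.7]
opening: 0.507
```

Call:
jog_arm --targets "0 0 0 0 0 0 0.4;0 0 0 0 0 0 0.4;0 0 0 0 0 0 0.4;0 0 0 0 0 0 0.4;2 0 10 0 0 0 0.4;5 0 20 0 0 0 0.4;8 0 30 0 0 0 0.4;0 0 0 0 0 0 -1"

```text
time: 9.7
eef_pos: [0.5332, 0.1357, 0.1433]
tcp_rot: [0.991, -0.019, -0.131, 0.005]
contact_force: [1.2, 0.5, 0.6]
opening: 0.578
```

```bash
python3 - <<'E'
from look import *
s=st();w=wl("w10")
E
```

```text
t 9.7 tcp [0.5332 0.1357 0.1433] toolx [ 0.965 -0.039 -0.26 ] toolz [-0.261 -0.006 -0.965] F [1.2 0.5 0.6] op 0.578 q [0.06 0.23 1.78 0.01 1.4  1.67]
```

View pics/w10.png

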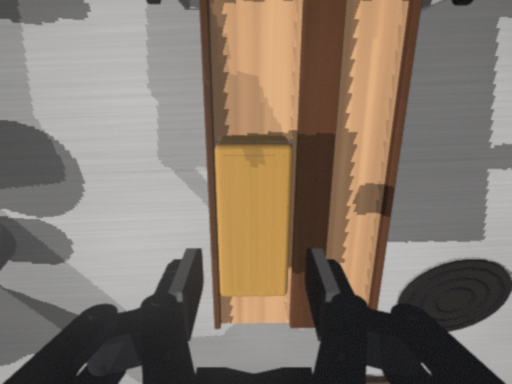

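Call:
jog_arm --targets "-20 1 6 0 0 0 -1;-25 1 7 0 0 0 -1;-25 1 7 0 0 0 -1;-7 0 1 0 0 0 -1;0 0 0 0 0 0 -1;0 0 0 0 0 0 -1"

```text
time: 10.25
eef_pos: [0.4513, 0.1382, 0.1605]
tcp_rot: [0.991, -0.019, -0.134, 0.006]
contact_force: [0.7, 0.5, -0.1]
opening: 0.0
```

```bash
python3 - <<'E'
from look import *
s=st();w=wl("w11")
E
```

```text
t 10.25 tcp [0.4513 0.1382 0.1605] toolx [ 0.963 -0.04  -0.265] toolz [-0.265 -0.006 -0.964] F [ 0.7  0.5 -0.1] op 0.0 q [0.07 0.05 1.95 0.01 1.41 1.68]
```

View pics/w11.png

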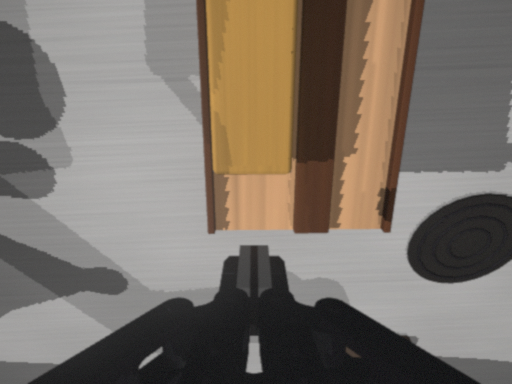

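Call:
jog_arm --targets "-5 0 -19 0 -0.3 0 -1;-5 0 -19 0 0 0 -1;-4 0 -14 0 0 0 -1;0 0 0 0 0 0 -1"

```text
time: 10.63
eef_pos: [0.4417, 0.1378, 0.1066]
tcp_rot: [0.991, -0.02, -0.129, 0.005]
contact_force: [-1.0, 0.5, -0.2]
opening: -0.005
```

```bash
python3 - <<'E'
from look import *
s=st();w=wl("w12")
E
```

```text
t 10.63 tcp [0.4417 0.1378 0.1066] toolx [ 0.966 -0.041 -0.255] toolz [-0.256 -0.006 -0.967] F [-1.   0.5 -0.2] op -0.005 q [0.07 0.09 2.02 0.01 1.3  1.68]
```

View pics/w12.png

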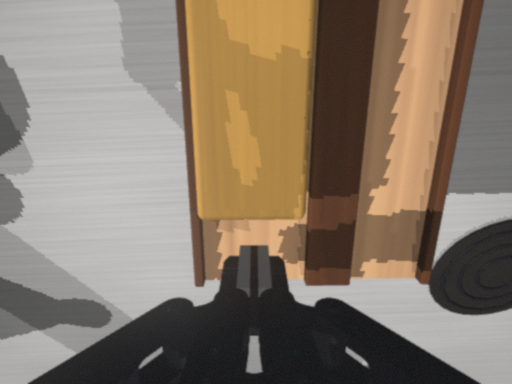

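Call:
jog_arm --targets "6 0 -4 0 0 0 -1;6 0 -2 0 0 0 -1;10 -0.4 -2.7 0 0 0 -1;10 -0.4 -2.7 0 0 0 -1;10 -0.4 -2.7 0 0 0 -1;10 -0.4 -2.7 0 0 0 -1;10 -0.4 -2.7 0 0 0 -1"

```text
time: 11.27
eef_pos: [0.5151, 0.1358, 0.0913]
tcp_rot: [0.992, -0.02, -0.125, 0.005]
contact_force: [-0.3, -1.0, -0.2]
opening: -0.001
```

```bash
cat >> look.py <<'E'
O=np.array([.424,.106,.122]);a=-.042;th=np.radians(15)
EX=np.array([np.cos(a)*np.cos(th),np.sin(a)*np.cos(th),-np.sin(th)]);EY=np.array([-np.sin(a),np.cos(a),0]);EZ=np.cross(EX,EY)
def trc(x):
    d=np.asarray(x)-O;return (np.array([d@EX,d@EY,d@EZ])*1000).round(1)
E
python3 - <<'E'
from look import *
s=st();w=wl("w13");print("tray",trc(s["eef_pos"]),"placed",trc([.5178,.1358,.0796]))
E
```

```text
t 11.27 tcp [0.5151 0.1358 0.0913] toolx [ 0.968 -0.042 -0.247] toolz [-0.248 -0.005 -0.969] F [-0.3 -1.  -0.2] op -0.001 q [0.06 0.25 1.86 0.01 1.28 1.67]
tray [94.6 33.6 -6.4] placed [100.3  33.7 -17. ]
```

View pics/w13.png

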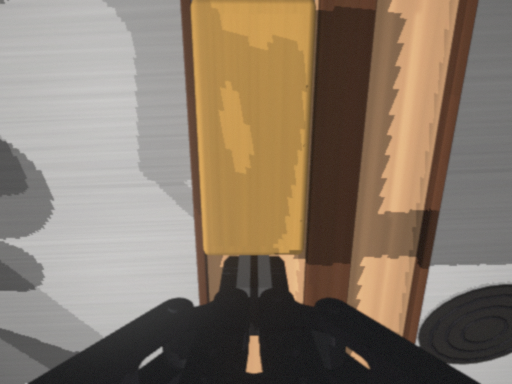

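Call:
jog_arm --targets "10 -0.4 -4 0 0.5 0 -1;10 -0.4 -4 0 0 0 -1;10 -0.4 -3.5 0 0 0 -1;10 -0.4 -3 0 0 0 -1;10 -0.4 -3 0 0 0 -1;8 -0.3 -2.5 0 0 0 -1;6 -0.2 -2 0 0 0 -1"

```text
time: 11.9
eef_pos: [0.589, 0.1329, 0.0712]
tcp_rot: [0.992, -0.021, -0.127, 0.005]
contact_force: [-2.0, 0.4, 0.8]
opening: -0.002
```

```bash
python3 - <<'E'
from look import *
s=st();w=wl("w14");print("tray",trc(s["eef_pos"]))
c=wl("s14","scene")
cv2.imwrite("pics/s14c.png",cv2.resize(c["pixels"][130:260,230:370],None,fx=4.5,fy=4.5,interpolation=cv2.INTER_CUBIC))
E
```

```text
t 11.9 tcp [0.589  0.1329 0.0712] toolx [ 0.967 -0.043 -0.251] toolz [-0.251 -0.004 -0.968] F [-2.   0.4  0.8] op -0.002 q [0.05 0.42 1.68 0.01 1.3  1.66]
tray [171.3  33.8  -6.7]
```

View pics/s14c.png

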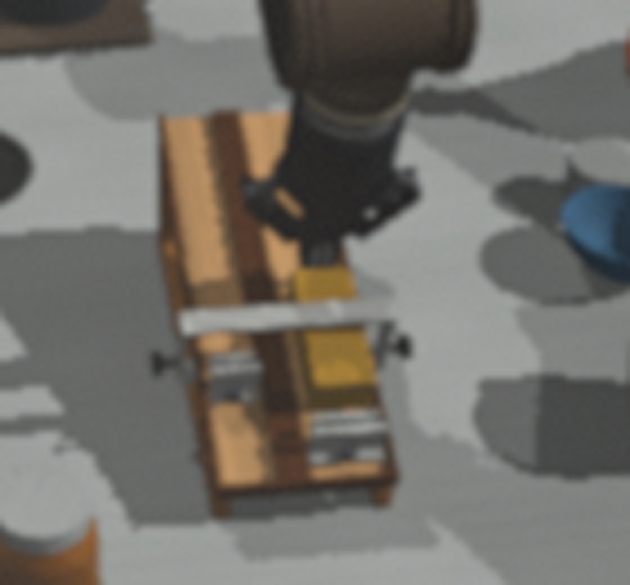

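View pics/w14.png

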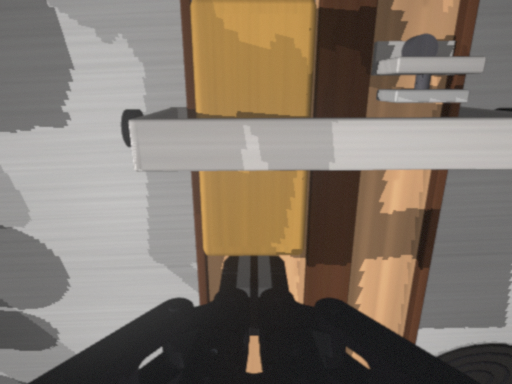

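Call:
jog_arm --targets "3 -0.1 -0.8 0 0 0 -1;3 -0.1 -0.8 0 0 0 -1;3 -0.1 -0.8 0 0 0 -1;3 -0.1 -0.8 0 0 0 -1"

```text
time: 12.33
eef_pos: [0.6006, 0.1326, 0.0678]
tcp_rot: [0.992, -0.021, -0.127, 0.005]
contact_force: [-0.5, -0.1, -1.0]
opening: -0.001
```

```bash
python3 - <<'E'
from look import *
s=st();print("tray",trc(s["eef_pos"]))
E
```

```text
t 12.33 tcp [0.6006 0.1326 0.0678] toolx [ 0.967 -0.042 -0.252] toolz [-0.252 -0.004 -0.968] F [-0.5 -0.1 -1. ] op -0.001 q [0.05 0.45 1.65 0.01 1.3  1.66]
tray [183.4  34.   -7. ]
```

Call:
jog_arm --targets "3 -0.1 -1 0 0 0 -1;3 -0.1 -1 0 0 0 -1;2 -0.1 -0.5 0 0 0 -1"

```text
time: 12.58
eef_pos: [0.6092, 0.1324, 0.0655]
tcp_rot: [0.992, -0.021, -0.127, 0.005]
contact_force: [-1.4, -0.1, 1.0]
opening: 0.002
```

```bash
python3 - <<'E'
from look import *
s=st();print("tray",trc(s["eef_pos"]));w=wl("w15")
c=wl("s15","scene")
cv2.imwrite("pics/s15c.png",cv2.resize(c["pixels"][180:250,270:350],None,fx=8,fy=8,interpolation=cv2.INTER_CUBIC))
E
```

```text
t 12.58 tcp [0.6092 0.1324 0.0655] toolx [ 0.967 -0.042 -0.252] toolz [-0.252 -0.004 -0.968] F [-1.4 -0.1  1. ] op 0.002 q [0.05 0.47 1.63 0.01 1.3  1.66]
tray [192.2  34.2  -7. ]
```

View pics/s15c.png

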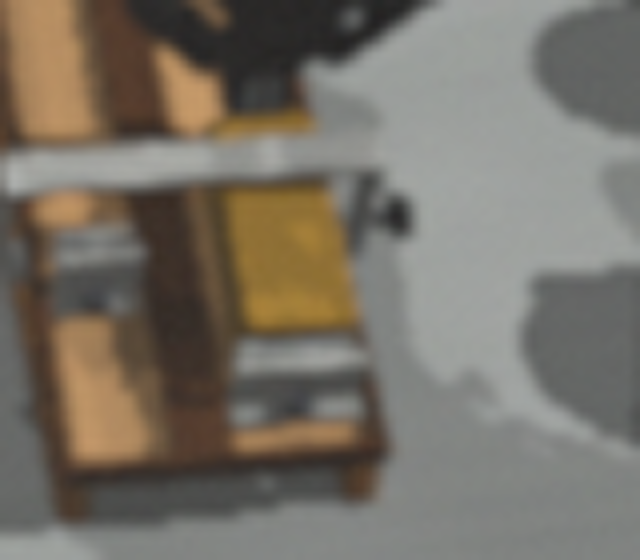

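View pics/w15.png

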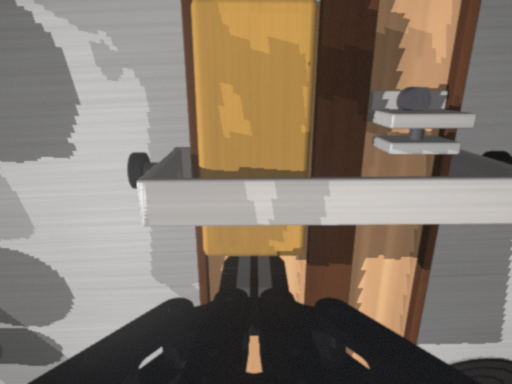

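Call:
jog_arm --targets "2.5 -0.1 -0.7 0 0 0 -1;2 -0.1 -0.5 0 0 0 -1;2 -0.1 -0.5 0 0 0 -1"

```text
time: 12.93
eef_pos: [0.6128, 0.1321, 0.0646]
tcp_rot: [0.991, -0.02, -0.132, 0.005]
contact_force: [-8.8, -0.5, 6.7]
opening: 0.006
```

Call:
jog_arm --targets "2 -0.1 -0.5 0 0 0 -1;2 -0.1 -0.5 0 0 0 -1"

```text
time: 13.1
eef_pos: [0.6124, 0.1321, 0.0648]
tcp_rot: [0.99, -0.02, -0.139, 0.006]
contact_force: [-7.1, -0.8, 5.4]
opening: 0.0
```

```bash
python3 - <<'E'
from look import *
s=st();print("tray",trc(s["eef_pos"]));w=wl("w16")
c=wl("s16","scene")
cv2.imwrite("pics/s16c.png",cv2.resize(c["pixels"][180:250,270:350],None,fx=8,fy=8,interpolation=cv2.INTER_CUBIC))
E
```

```text
t 13.1 tcp [0.6124 0.1321 0.0648] toolx [ 0.96  -0.041 -0.276] toolz [-0.276 -0.005 -0.961] F [-7.1 -0.8  5.4] op 0.0 q [0.05 0.49 1.6  0.01 1.33 1.66]
tray [195.5  34.   -6.8]
```

View pics/s16c.png

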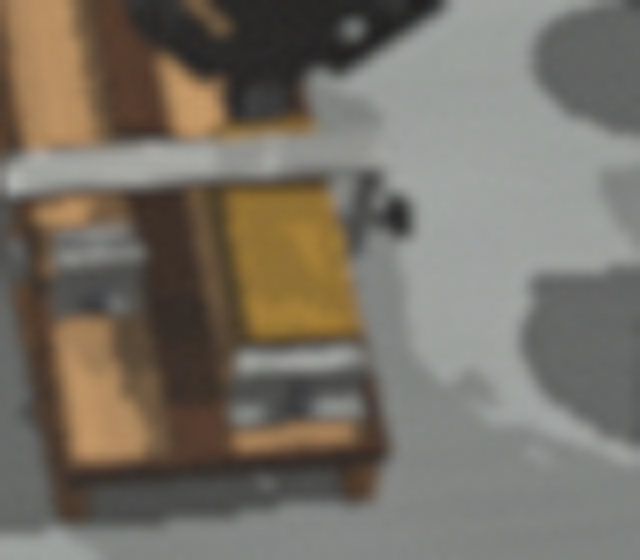

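View pics/w16.png

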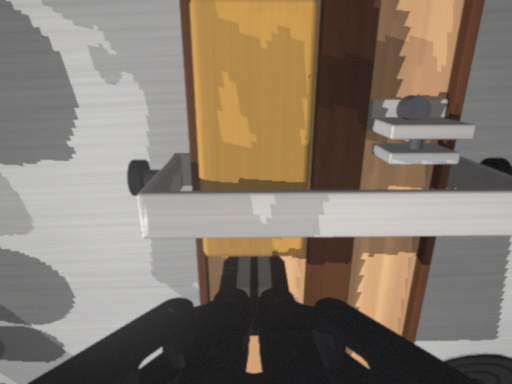

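Call:
jog_arm --targets "-8 0 2 0 0 0 -1;-10 0 3 0 0 0 -1;-10 0 30 0 0 0 -1;-5 0 38 0 -3 0 -1;0 0 38 0 -3 0 -1;0 -10 38 0 -3 0 0;5 -38 0 0 -4 0 1;5 -39 0 0 -3 0 1;5 -39 0 0 0 0 1;5 -39 0 0 0 0 1"

```text
time: 14.03
eef_pos: [0.5941, -0.0307, 0.2223]
tcp_rot: [1.0, -0.014, 0.015, 0.003]
contact_force: [0.9, 0.8, -0.2]
opening: 0.71
```

```bash
python3 - <<'E'
from look import *
s=st()
c=wl("s17","scene")
cv2.imwrite("pics/s17c.png",cv2.resize(c["pixels"][160:250,260:360],None,fx=7,fy=7,interpolation=cv2.INTER_CUBIC))
E
```

```text
t 14.03 tcp [ 0.5941 -0.0307  0.2223] toolx [ 0.999 -0.028  0.029] toolz [ 0.029 -0.007 -1.   ] F [ 0.9  0.8 -0.2] op 0.71 q [-0.22  0.08  1.78 -0.    1.25  1.38]
```

View pics/s17c.png

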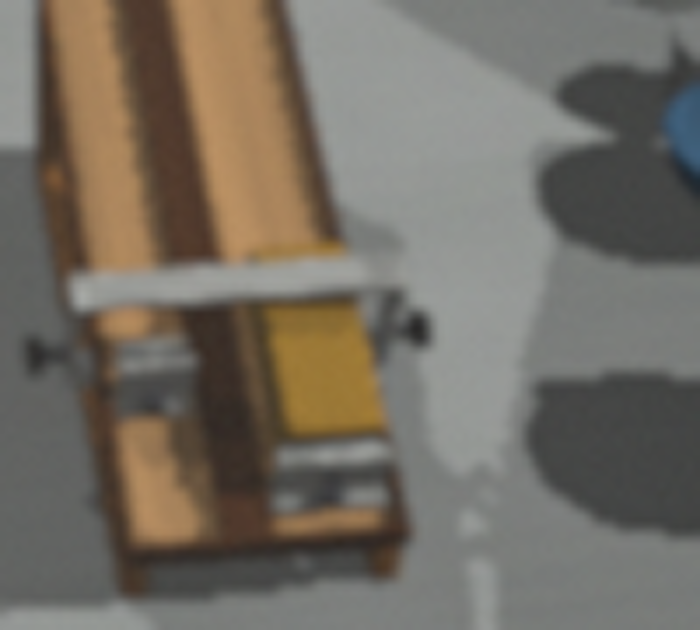

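Call:
jog_arm --targets "16 -35 0 0 1 -1 1;16 -35 0 0 0.6 -1 1;16 -35 0 0 0 0 1;14 -30 0 0 0 0 1;0 0 0 0 0 0 1"

```text
time: 14.5
eef_pos: [0.655, -0.1768, 0.2241]
tcp_rot: [0.999, -0.037, 0.005, 0.008]
contact_force: [-1.2, 0.4, 0.4]
opening: 0.995
```

```bash
python3 - <<'E'
from look import *
s=st();w=wl("w18")
E
```

```text
t 14.5 tcp [ 0.655  -0.1768  0.2241] toolx [ 0.997 -0.074  0.01 ] toolz [ 0.009 -0.017 -1.   ] F [-1.2  0.4  0.4] op 0.995 q [-0.41  0.27  1.56 -0.01  1.3   1.24]
```

View pics/w18.png

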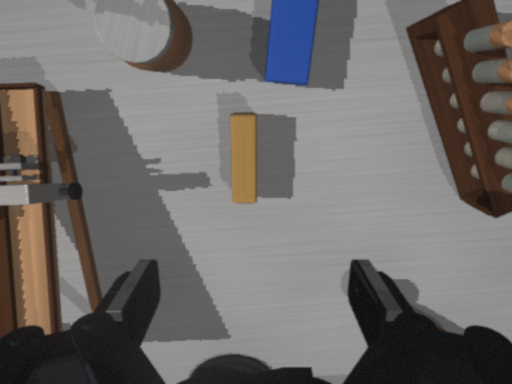

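```bash
python3 - <<'E'
from fit import *
p=pickle.load(open("w18.pkl","rb"))
C=[(232,114),(256,114),(257,203),(233,203)]
for b in (0,.015,.0265):
    q=dict(p);T=p["world_from_camera"].copy();T[2,3]+=b;q["world_from_camera"]=T
    X=np.array([onz(q,u,.036) for u in C]);print(b,X.mean(0).round(4),np.linalg.norm(X[0]-X[3]).round(4),np.linalg.norm(X[1]-X[0]).round(4),np.arctan2(*(X[0]-X[3]+X[1]-X[2])[[1,0]]).round(3))
E
```

```text
0 [ 0.6575 -0.1695  0.036 ] 0.0993 0.0252 -0.071
0.015 [ 0.6542 -0.1691  0.036 ] 0.1035 0.0263 -0.071
0.0265 [ 0.6517 -0.1688  0.036 ] 0.1067 0.0271 -0.071
```

Call:
jog_arm --targets "2 5 -20 0.5 0.3 0 1;1 2 -35 0.5 0.2 0 1;0 0 -35 0 0 0 1;0 0 -35 0 0 0 1;0 0 -30 0 0 0 1;0 0 -15 0 0 0 1;0 0 0 0 0 0 1"

```text
time: 15.13
eef_pos: [0.6556, -0.1589, 0.0535]
tcp_rot: [0.999, -0.035, 0.006, -0.001]
contact_force: [-0.3, -0.1, -1.1]
opening: 1.0
```

```bash
python3 - <<'E'
from look import *
s=st();w=wl("w19")
E
```

```text
t 15.13 tcp [ 0.6556 -0.1589  0.0535] toolx [ 0.997 -0.071  0.011] toolz [ 0.011  0.002 -1.   ] F [-0.3 -0.1 -1.1] op 1.0 q [-0.39  0.43  1.68  0.01  1.02  1.25]
```

View pics/w19.png

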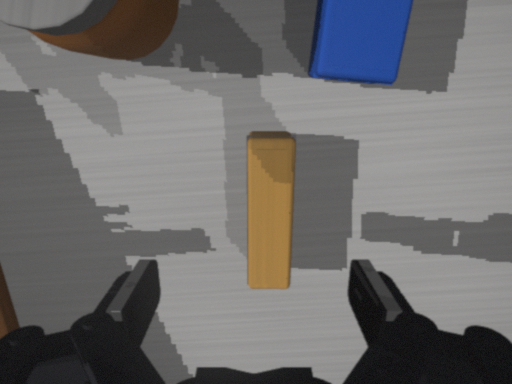

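Call:
jog_arm --targets "2 -8 -5 0 0.6 0 1;0 -2 -15 0 0 0 1;0 0 -15 0 0 0 1;0 0 -12 0 0 0 1;0 0 0 0 0 0 1"

```text
time: 15.6
eef_pos: [0.6626, -0.1696, 0.0118]
tcp_rot: [0.999, -0.034, 0.007, 0.002]
contact_force: [-0.4, 0.4, -0.3]
opening: 1.002
```

```bash
python3 - <<'E'
from look import *
s=st();w=wl("w20")
E
```

```text
t 15.6 tcp [ 0.6626 -0.1696  0.0118] toolx [ 0.998 -0.068  0.013] toolz [ 0.013 -0.004 -1.   ] F [-0.4  0.4 -0.3] op 1.002 q [-0.4   0.5   1.67  0.    0.95  1.24]
```

View pics/w20.png

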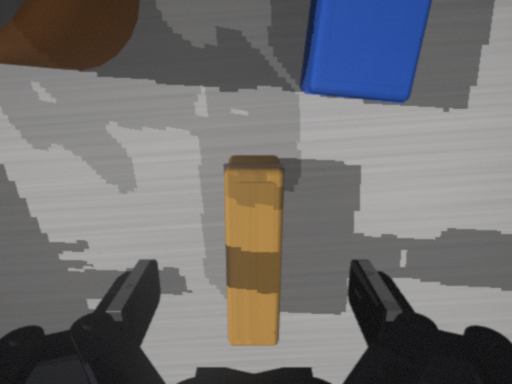

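Tin is centred (col 254), well aligned; lower 26 mm more and close.

Call:
jog_arm --targets "-3 0 -12 0 0.7 0 1;-1 0 -10 0 0 0 1;0 0 -4 0 0 0 1;0 0 0 0 0 0 -1;0 0 0 0 0 0 -1;0 0 0 0 0 0 -1;0 0 0 0 0 0 -1;0 0 0 0 0 0 -1;0 0 0 0 0 0 -1;0 0 0 0 0 0 -1"

```text
time: 16.48
eef_pos: [0.6602, -0.1704, -0.0139]
tcp_rot: [0.999, -0.034, 0.002, 0.003]
contact_force: [0.1, -0.6, -2.1]
opening: 0.322
```

```bash
python3 - <<'E'
from look import *
s=st();w=wl("w21")
E
```

```text
t 16.48 tcp [ 0.6602 -0.1704 -0.0139] toolx [ 0.998 -0.069  0.004] toolz [ 0.004 -0.005 -1.   ] F [ 0.1 -0.6 -2.1] op 0.322 q [-0.4   0.54  1.68 -0.    0.92  1.24]
```

View pics/w21.png

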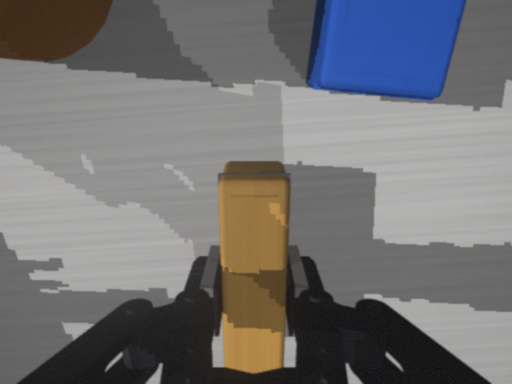

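Call:
jog_arm --targets "0 0 12 0 0 0 -1;0 0 30 0 0 0 -1;0 0 38 0 0 0 -1;0 0 38 0 0 0 -1;0 0 38 0 0 0 -1;0 0 38 0 0 0 -1;-18 32 5 0 0 1 -1;-20 35 0 0 3 0.5 -1;-20 35 0 0 3 0 -1;-20 35 0 0 3 0 -1"

```text
time: 17.37
eef_pos: [0.5745, -0.0345, 0.1986]
tcp_rot: [0.997, -0.026, -0.079, 0.005]
contact_force: [0.4, 0.1, -3.0]
opening: 0.317
```

```bash
python3 - <<'E'
from look import *
s=st()
E
```

```text
t 17.37 tcp [ 0.5745 -0.0345  0.1986] toolx [ 0.986 -0.053 -0.156] toolz [-0.157 -0.006 -0.988] F [ 0.4  0.1 -3. ] op 0.317 q [-0.22  0.17  1.73 -0.04  1.39  1.42]
```

Call:
jog_arm --targets "-18 33 0 0 2.5 0.6 -1;-18 33 0 0 2 0 -1;-16 28 0 0 1 0 -1;-5 4 0 0 0 0 -1;0 0 0 0 0 0 -1"

```text
time: 17.78
eef_pos: [0.5117, 0.074, 0.2034]
tcp_rot: [0.992, -0.017, -0.126, 0.006]
contact_force: [0.2, -1.1, -1.5]
opening: 0.319
```

```bash
python3 - <<'E'
from look import *
s=st();w=wl("w22");print(trc(s["eef_pos"]))
E
```

```text
t 17.78 tcp [0.5117 0.074  0.2034] toolx [ 0.967 -0.036 -0.251] toolz [-0.251 -0.008 -0.968] F [ 0.2 -1.1 -1.5] op 0.319 q [-0.04  0.1   1.81 -0.02  1.48  1.57]
[ 64.8 -28.3 101.7]
```

View pics/w22.png

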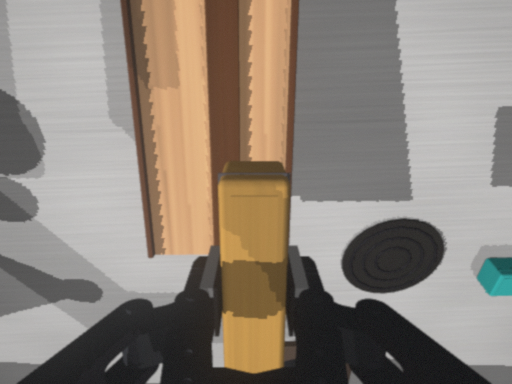

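Call:
jog_arm --targets "0 -5 -15 0 0.5 0 -1;0 -3 -20 0 0 0 -1;0 0 -20 0 0 0 -1;0 0 -18 0 0 0 -1;0 0 -12 0 0 0 -1;0 0 0 0 0 0 -1"

```text
time: 18.33
eef_pos: [0.5159, 0.0563, 0.1133]
tcp_rot: [0.992, -0.022, -0.127, 0.007]
contact_force: [-0.6, 0.4, -3.0]
opening: 0.319
```

```bash
python3 - <<'E'
from look import *
s=st();w=wl("w23");print(trc(s["eef_pos"]))
E
```

```text
t 18.33 tcp [0.5159 0.0563 0.1133] toolx [ 0.967 -0.045 -0.252] toolz [-0.252 -0.009 -0.968] F [-0.6  0.4 -3. ] op 0.319 q [-0.07  0.2   1.87 -0.03  1.32  1.55]
[ 93.  -45.8  15.9]
```

View pics/w23.png

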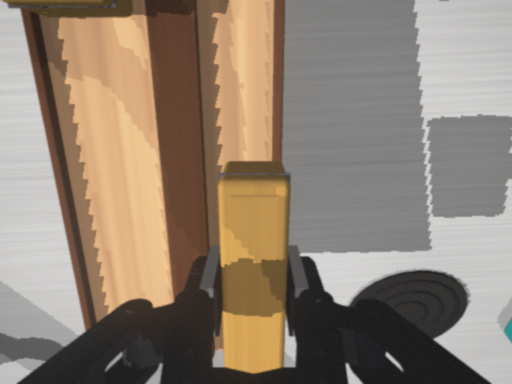

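Call:
jog_arm --targets "0 5 0 0 0.5 0.3 -1;0 4 -5 0 0 0 -1;0 1 -5 0 0 0 -1;0 0 -5 0 0 0 -1"

```text
time: 18.72
eef_pos: [0.5199, 0.0642, 0.1009]
tcp_rot: [0.991, -0.021, -0.128, 0.008]
contact_force: [0.4, -0.1, -2.4]
opening: 0.321
```

```bash
python3 - <<'E'
from look import *
s=st();w=wl("w24");print(trc(s["eef_pos"]))
E
```

```text
t 18.72 tcp [0.5199 0.0642 0.1009] toolx [ 0.966 -0.043 -0.254] toolz [-0.255 -0.011 -0.967] F [ 0.4 -0.1 -2.4] op 0.321 q [-0.06  0.23  1.87 -0.03  1.3   1.57]
[ 99.7 -37.7   4.9]
```

View pics/w24.png

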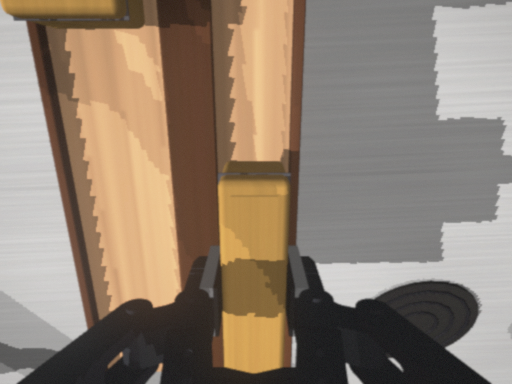

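Call:
jog_arm --targets "0 0 -5 0 0.3 0 -1;0 0 -4 0 0 0 -1;0 0 -4 0 0 0 -1;0 0 -2 0 0 0 -1"

```text
time: 19.1
eef_pos: [0.5198, 0.0647, 0.0842]
tcp_rot: [0.991, -0.02, -0.131, 0.008]
contact_force: [0.3, 0.4, -2.1]
opening: 0.318
```

Call:
jog_arm --targets "0 0 -2 0 0 0 -1;0 0 -1 0 0 0 -1"

```text
time: 19.27
eef_pos: [0.5197, 0.0647, 0.0812]
tcp_rot: [0.991, -0.02, -0.131, 0.008]
contact_force: [-0.7, -0.4, 3.6]
opening: 0.317
```

Call:
jog_arm --targets "0 0 0 0 0 0 0.1;0 0 0 0 0 0 0.1;0 0 0 0 0 0 0.1;0 0 0 0 0 0 0.1;2 0 10 0 0 0 0.1;5 0 20 0 0 0 0.1;8 0 30 0 0 0 0.1;-20 1 6 0 0 0 -1;-25 1 7 0 0 0 -1;-25 1 7 0 0 0 -1"

```text
time: 20.1
eef_pos: [0.4687, 0.0668, 0.1694]
tcp_rot: [0.991, -0.021, -0.128, 0.009]
contact_force: [0.2, -0.5, 0.9]
opening: 0.133
```

```bash
python3 - <<'E'
from look import *
s=st();w=wl("w25");print(trc(s["eef_pos"]))
E
```

```text
t 20.1 tcp [0.4687 0.0668 0.1694] toolx [ 0.966 -0.043 -0.254] toolz [-0.255 -0.012 -0.967] F [ 0.2 -0.5  0.9] op 0.133 q [-0.06  0.04  1.94 -0.03  1.42  1.56]
[ 32.4 -37.3  57.7]
```

View pics/w25.png

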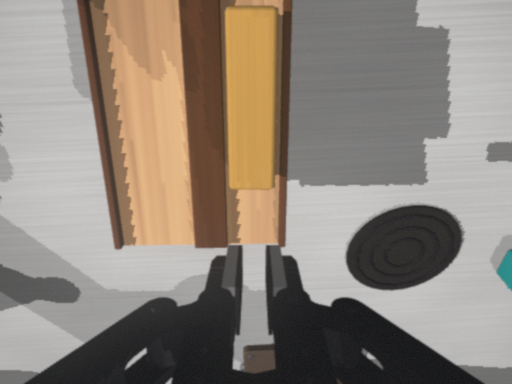

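Call:
jog_arm --targets "-8 0 2 0 0.3 0 -1;0 0 0 0 0 0 -1;-5 0 -19 0 0 0 -1;-5 0 -19 0 0 0 -1;-4 0 -15 0 0 0 -1;0 0 0 0 0 0 -1"

```text
time: 20.65
eef_pos: [0.4463, 0.0675, 0.1253]
tcp_rot: [0.992, -0.02, -0.124, 0.009]
contact_force: [-0.4, 0.1, -0.2]
opening: -0.001
```

```bash
python3 - <<'E'
from look import *
s=st();w=wl("w26");print(trc(s["eef_pos"]))
E
```

```text
t 20.65 tcp [0.4463 0.0675 0.1253] toolx [ 0.968 -0.042 -0.246] toolz [-0.247 -0.012 -0.969] F [-0.4  0.1 -0.2] op -0.001 q [-0.06  0.04  2.03 -0.03  1.32  1.56]
[ 22.2 -37.5   9.4]
```

View pics/w26.png

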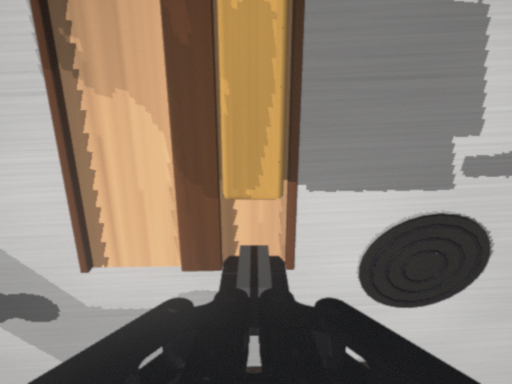

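Call:
jog_arm --targets "-2 0 -10 0 0.6 0 -1;-1 0 -8 0 0 0 -1;6 0 -3 0 0 0 -1;8 -0.3 -2.5 0 0 0 -1;10 -0.4 -2.9 0 0 0 -1;10 -0.4 -2.9 0 0 0 -1;10 -0.4 -2.9 0 0 0 -1;10 -0.4 -2.9 0 0 0 -1;10 -0.4 -2.9 0 0 0 -1"

```text
time: 21.45
eef_pos: [0.5175, 0.0647, 0.0897]
tcp_rot: [0.992, -0.02, -0.127, 0.009]
contact_force: [-0.0, 1.1, 0.5]
opening: 0.002
```

```bash
python3 - <<'E'
from look import *
s=st();w=wl("w27");print(trc(s["eef_pos"]))
E
```

```text
t 21.45 tcp [0.5175 0.0647 0.0897] toolx [ 0.967 -0.043 -0.251] toolz [-0.251 -0.013 -0.968] F [-0.   1.1  0.5] op 0.002 q [-0.06  0.24  1.88 -0.03  1.28  1.57]
[100.3 -37.3  -6.5]
```

View pics/w27.png

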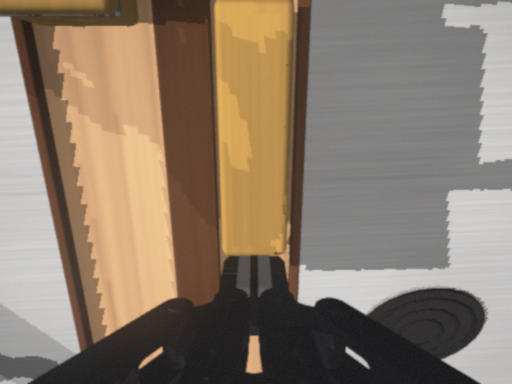

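Pushing straight (tin end at row 255, fingers centred). Continue, slowing.

Call:
jog_arm --targets "8 -0.3 -2.5 0 0.3 0 -1;8 -0.3 -2.5 0 0 0 -1;5 -0.2 -1.5 0 0 0 -1;3 -0.1 -1 0 0 0 -1;3 -0.1 -0.8 0 0 0 -1"

```text
time: 21.92
eef_pos: [0.5494, 0.0633, 0.0809]
tcp_rot: [0.991, -0.021, -0.129, 0.009]
contact_force: [-0.5, 0.5, -0.0]
opening: 0.001
```

```bash
python3 - <<'E'
from look import *
s=st();print("tray",trc(s["eef_pos"]))
c=wl("s28","scene")
cv2.imwrite("pics/s28c.png",cv2.resize(c["pixels"][180:250,260:340],None,fx=8,fy=8,interpolation=cv2.INTER_CUBIC))
E
```

```text
t 21.92 tcp [0.5494 0.0633 0.0809] toolx [ 0.966 -0.043 -0.256] toolz [-0.257 -0.013 -0.966] F [-0.5  0.5 -0. ] op 0.001 q [-0.06  0.31  1.8  -0.03  1.28  1.57]
tray [133.4 -37.4  -6.8]
```

View pics/s28c.png

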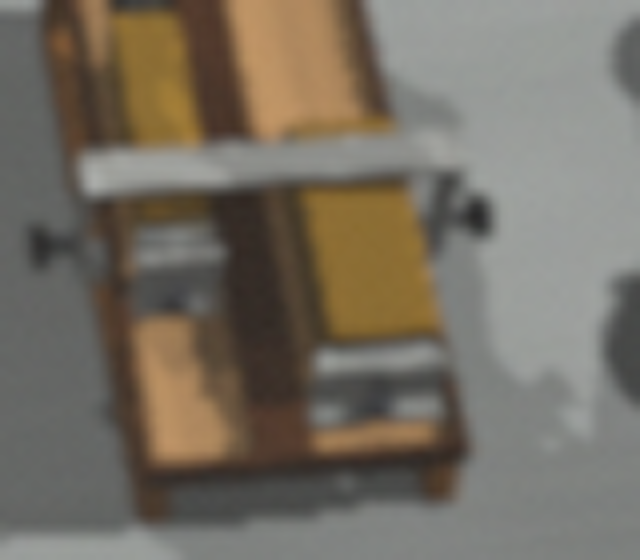

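Call:
jog_arm --targets "2.5 -0.1 -0.7 0 0 0 -1;2.5 -0.1 -0.7 0 0 0 -1;2 -0.1 -0.5 0 0 0 -1"

```text
time: 22.22
eef_pos: [0.5566, 0.063, 0.079]
tcp_rot: [0.991, -0.02, -0.129, 0.009]
contact_force: [-1.3, 0.8, 0.7]
opening: 0.002
```

Call:
jog_arm --targets "2 -0.1 -0.5 0 0 0 -1;2 -0.1 -0.5 0 0 0 -1"

```text
time: 22.38
eef_pos: [0.5573, 0.0629, 0.0789]
tcp_rot: [0.991, -0.02, -0.135, 0.009]
contact_force: [-9.0, 0.0, 7.1]
opening: 0.005
```

Call:
jog_arm --targets "2 -0.1 -0.5 0 0 0 -1;2 -0.1 -0.5 0 0 0 -1"

```text
time: 22.55
eef_pos: [0.5568, 0.0629, 0.0792]
tcp_rot: [0.99, -0.02, -0.142, 0.01]
contact_force: [-7.0, -0.1, 5.7]
opening: 0.0
```

Call:
jog_arm --targets "-8 0 2 0 0 0 -1;-10 0 3 0 0 0 -1;-5 0 30 0 0 0 -1;-5 0 35 0 0 0 -1;10 0 35 0 -4 0 -1;20 15 20 0 -4 0 -1;0 0 0 0 0 0 -1"

```text
time: 23.13
eef_pos: [0.5539, 0.0782, 0.2064]
tcp_rot: [0.997, -0.021, -0.069, 0.008]
contact_force: [0.4, 0.1, 1.1]
opening: 0.001
```

```bash
python3 - <<'E'
from look import *
s=st();w=wl("w29");c=wl("s29","scene")
print(silhouettes and [(d["p"],d["uv"]) for d in mark_of("bumper_wide",w)],[(d["p"],d["uv"]) for d in mark_of("tin_narrow_c",c)])
cv2.imwrite("pics/s29c.png",cv2.resize(c["pixels"][180:250,260:340],None,fx=8,fy=8,interpolation=cv2.INTER_CUBIC))
E
```

```text
t 23.13 tcp [0.5539 0.0782 0.2064] toolx [ 0.99  -0.043 -0.137] toolz [-0.138 -0.012 -0.99 ] F [0.4 0.1 1.1] op 0.001 q [-0.03  0.12  1.77 -0.02  1.39  1.58]Traceback (most recent call last):
  File "<stdin>", line 3, in <module>
ValueError: it knows: bowl, bracket, jar, lane_narrow, lane_wide, mortar, round_tin, scoop, tin_narrow, tin_wide, tray, vial_stand
```

View pics/w29.png

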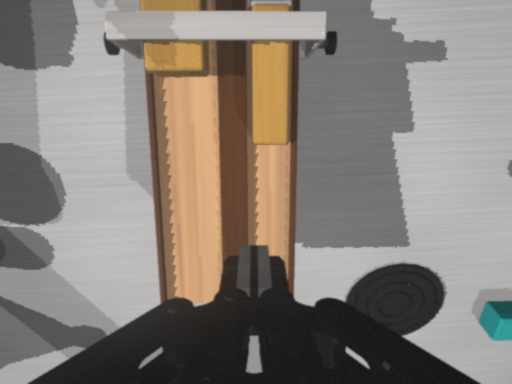

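Call:
jog_arm --targets "35 5 5 0 -3 0 -1;38 5 5 0 -3 0 -1;38 5 0 0 -2 0 -1;25 0 0 0 0 0 -1;0 0 0 0 0 0 -1"

```text
time: 23.65
eef_pos: [0.6821, 0.0899, 0.197]
tcp_rot: [1.0, -0.022, -0.015, 0.008]
contact_force: [-1.0, -0.0, 0.1]
opening: 0.001
```

```bash
python3 - <<'E'
from look import *
s=st();w=wl("w30");c=wl("s30","scene")
cv2.imwrite("pics/s30c.png",cv2.resize(c["pixels"][180:250,260:340],None,fx=8,fy=8,interpolation=cv2.INTER_CUBIC))
cv2.imwrite("pics/w30c.png",cv2.resize(w["pixels"][0:240,80:360],None,fx=2.5,fy=2.5,interpolation=cv2.INTER_CUBIC))
E
```

```text
t 23.65 tcp [0.6821 0.0899 0.197 ] toolx [ 0.999 -0.044 -0.029] toolz [-0.03  -0.015 -0.999] F [-1.  -0.   0.1] op 0.001 q [-0.01  0.34  1.53 -0.02  1.31  1.61]
```

View pics/w30c.png

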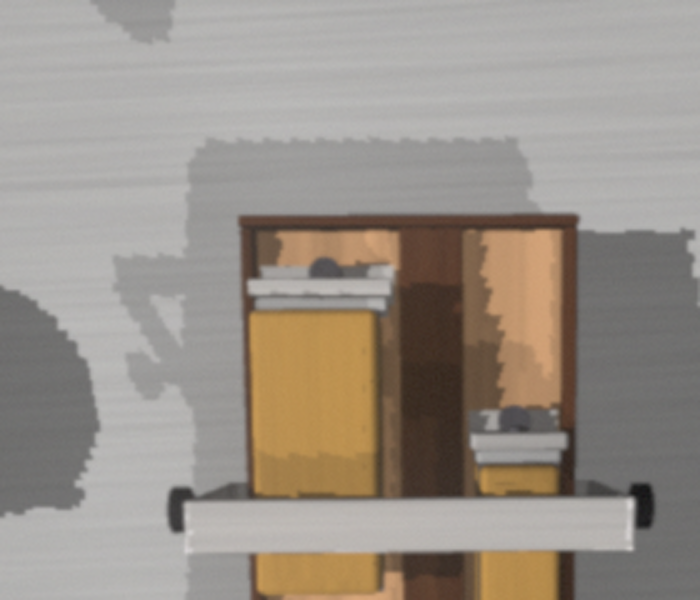

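View pics/s30c.png

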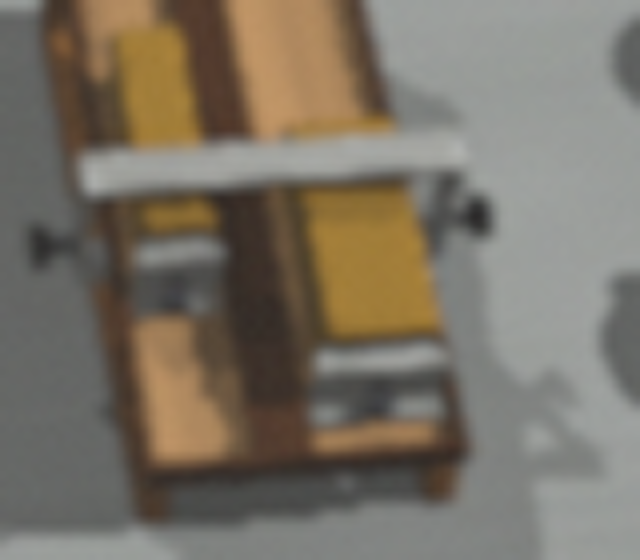

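```bash
python3 - <<'E'
from plant import *
s=get_state();print(s["time"],s["contact_force"].round(1),abs(s["dq"]).max())
print(sign_off())
E
```

```text
23.75 [ 0.4  0.4 -1.1] 0.04249275572351482
the job is handed in; nothing more can be done
None
```

Both brass tins are in the rack: the wide tin in the wide lane and the narrow tin in the narrow lane. They lie flat with lids up and are pushed under the bracket onto their back stops. I handed the job in at about 23.8 s of the 72 s allowed. `sign_off()` gave no verdict.

**How it went:** I gripped each tin on the counter, tilted it 15° and set it in its lane with light contact. Then I let go and pushed it down the slope slowly with the shut fingers. The turquoise and blue look-alikes were not touched.

**Last checks:**
- **Bumpers:** the last wrist and scene pictures show both bumper plates flush against their stops. Before its tin arrived, the narrow one showed a clear gap. I had no reading of the bumper joints, so this rests on the pictures and the force.
- **Force:** at the end of each push the wrist force rose from about 1.5 N to about 11 N, which is what a solid stop would give.
- **Position:** the wide tin lies a little towards the outer side of its lane. The 5 mm of clearance there keeps it within the 8 mm limit. The arm was clear of everything.

**What disagreed:**
- **Fingertip height:** the real fingertips sat about 26 mm higher than the reported TCP. My first grasp therefore closed above the wide tin, and a touch on its lid read about 30 N. I allowed for the offset after that.
- **Drift:** straight descents drifted up to about 18 mm sideways, and I corrected this from the wrist camera.
- **Network search:** it does not know the bumpers, so that one call failed.
- **Bystanders:** I did not measure them at the end, but no move came near them.

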